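# Load copper printing blocks into a transit frame

### The job

Get the transit frame ready to leave the store: take the grey zinc-faced block out of its pocket and put it back in the crate, lying flat on the crate's floor face up, and seat every copper-faced block from the crate in a pocket of its own, face up and fully down. At the end all three yellow levers must be swung fully shut, also over an empty pocket; all the zinc blocks stay flat in the crate, and the other things on the bench are left where they are.

Things in the scene. Friction and masses are not known exactly. Their poses are not given: they have to be found in the camera images.
- crate: shallow open wooden crate with a grey felt floor, fixed, 206 x 302 mm (x, y), lip 20 mm high and 6 mm thick; origin: centre of its underside on the table; the inner floor is 6 mm above the origin (lip stands 14 mm above it), inside 194 x 290 mm
- frame: blue transit frame, a fixed plate 150 x 310 x 20 mm (x, y, z) with three rectangular pockets in a row along its y and an yellow swing lever behind (+x of) each; origin: centre of its underside on the table; pocket centres at x = -25 mm, y = -105, 0, +105 mm, lever pivots at x = +35 mm, same y
- pocket1 (a point): centre of the floor of pocket 1 (8 mm above the table); axes as the frame's. The pocket is 68 mm (x) by 53 mm (y), 12 mm deep with a 2 mm lead-in, so a block (60 x 45) stands 16 mm out of it
- lever1 (a joint): yellow lever of pocket 1, rad, turning level about a pivot 60 mm beyond the pocket (frame +x): 0 = shut, bar over the block towards frame -x; 1.57 = open, towards frame +y; range 0 to 1.6; stays where left (1.3 N). Bar 14 mm wide, 39 to 47 mm above the table, 3 mm over a seated block; at its end, 80 mm from the pivot, a black round post to grip, 14 mm thick, top 81 mm above the table
- pocket2 (a point): centre of the floor of pocket 2 (8 mm above the table); axes as the frame's. The pocket is 68 mm (x) by 53 mm (y), 12 mm deep with a 2 mm lead-in, so a block (60 x 45) stands 16 mm out of it
- lever2 (a joint): yellow lever of pocket 2, rad, turning level about a pivot 60 mm beyond the pocket (frame +x): 0 = shut, bar over the block towards frame -x; 1.57 = open, towards frame +y; range 0 to 1.6; stays where left (1.3 N). Bar 14 mm wide, 39 to 47 mm above the table, 3 mm over a seated block; at its end, 80 mm from the pivot, a black round post to grip, 14 mm thick, top 81 mm above the table
- pocket3 (a point): centre of the floor of pocket 3 (8 mm above the table); axes as the frame's. The pocket is 68 mm (x) by 53 mm (y), 12 mm deep with a 2 mm lead-in, so a block (60 x 45) stands 16 mm out of it
- lever3 (a joint): yellow lever of pocket 3, rad, turning level about a pivot 60 mm beyond the pocket (frame +x): 0 = shut, bar over the block towards frame -x; 1.57 = open, towards frame +y; range 0 to 1.6; stays where left (1.3 N). Bar 14 mm wide, 39 to 47 mm above the table, 3 mm over a seated block; at its end, 80 mm from the pivot, a black round post to grip, 14 mm thick, top 81 mm above the table
- copper1: copper-faced (reddish) printing block on a dark wood base, 60 x 45 x 28 mm (x, y, z), about 170 g; origin: centre of its underside; starts in the crate face up; may be absent
- copper2: copper-faced (reddish) printing block on a dark wood base, 60 x 45 x 28 mm (x, y, z), about 170 g; origin: centre of its underside; starts in the crate face up; may be absent
- copper3: copper-faced (reddish) printing block on a dark wood base, 60 x 45 x 28 mm (x, y, z), about 170 g; origin: centre of its underside; starts in the crate face up; may be absent
- zinc1: zinc-faced (grey) printing block on a dark wood base, 60 x 45 x 28 mm (x, y, z), about 170 g; origin: centre of its underside; if present, starts in pocket 1 (one of zinc1 to zinc3 is present)
- zinc2: zinc-faced (grey) printing block on a dark wood base, 60 x 45 x 28 mm (x, y, z), about 170 g; origin: centre of its underside; if present, starts in pocket 2 (one of zinc1 to zinc3 is present)
- zinc3: zinc-faced (grey) printing block on a dark wood base, 60 x 45 x 28 mm (x, y, z), about 170 g; origin: centre of its underside; if present, starts in pocket 3 (one of zinc1 to zinc3 is present)
- zinc4: zinc-faced (grey) printing block on a dark wood base, 60 x 45 x 28 mm (x, y, z), about 170 g; origin: centre of its underside; starts in the crate and stays there
- zinc5: zinc-faced (grey) printing block on a dark wood base, 60 x 45 x 28 mm (x, y, z), about 170 g; origin: centre of its underside; starts in the crate and stays there
- scale_bar: black and white scale bar 22 x 160 x 6 mm, a bystander; origin at its underside
- loupe: black loupe, 48 mm wide, 36 mm high, a bystander; origin at its underside
- brush: soft brush lying flat, a bystander; origin at its underside (brush: middle)
- swab_jar: glass jar 60 mm wide, 85 mm high, a bystander; origin at its underside
- solvent: amber bottle 56 mm wide, 150 mm high, a bystander; origin at its underside
- steel_weight: steel weight, disc 64 mm wide, 30 mm high, a bystander; origin at its underside

How it is judged (in metres and radians):
At the end, for the whole second after the job is handed in: every copper block present lies face up in one of the three pockets (within 7 mm of its centre, within 3 mm of its floor, square to it); every zinc block lies flat and face up on the crate's floor; all three levers are within 0.15 rad of shut; everything released and at rest (((horizontal distance between copper1 and pocket1 below 0.007 m and z of copper1 in the frame of pocket1 below 0.003 m and angle between the x axis of copper1 and the x axis of pocket1, either way round below 0.2 rad) or (horizontal distance between copper1 and pocket2 below 0.007 m and z of copper1 in the frame of pocket2 below 0.003 m and angle between the x axis of copper1 and the x axis of pocket2, either way round below 0.2 rad) or (horizontal distance between copper1 and pocket3 below 0.007 m and z of copper1 in the frame of pocket3 below 0.003 m and angle between the x axis of copper1 and the x axis of pocket3, either way round below 0.2 rad)) and angle between each of copper1, copper2, copper3, zinc1, zinc2, zinc3, zinc4, zinc5's own z axis and vertical below 0.06 rad and linear speed of each of copper1, copper2, copper3, zinc1, zinc2, zinc3, zinc4, zinc5 below 0.02 m/s and ((horizontal distance between copper2 and pocket1 below 0.007 m and z of copper2 in the frame of pocket1 below 0.003 m and angle between the x axis of copper2 and the x axis of pocket1, either way round below 0.2 rad) or (horizontal distance between copper2 and pocket2 below 0.007 m and z of copper2 in the frame of pocket2 below 0.003 m and angle between the x axis of copper2 and the x axis of pocket2, either way round below 0.2 rad) or (horizontal distance between copper2 and pocket3 below 0.007 m and z of copper2 in the frame of pocket3 below 0.003 m and angle between the x axis of copper2 and the x axis of pocket3, either way round below 0.2 rad)) and ((horizontal distance between copper3 and pocket1 below 0.007 m and z of copper3 in the frame of pocket1 below 0.003 m and angle between the x axis of copper3 and the x axis of pocket1, either way round below 0.2 rad) or (horizontal distance between copper3 and pocket2 below 0.007 m and z of copper3 in the frame of pocket2 below 0.003 m and angle between the x axis of copper3 and the x axis of pocket2, either way round below 0.2 rad) or (horizontal distance between copper3 and pocket3 below 0.007 m and z of copper3 in the frame of pocket3 below 0.003 m and angle between the x axis of copper3 and the x axis of pocket3, either way round below 0.2 rad)) and x of zinc1 in the frame of crate between -0.097 and 0.097 m and y of zinc1 in the frame of crate between -0.145 and 0.145 m and z of each of zinc1, zinc2, zinc3, zinc4, zinc5 in the frame of crate below 0.01 m and x of zinc2 in the frame of crate between -0.097 and 0.097 m and y of zinc2 in the frame of crate between -0.145 and 0.145 m and x of zinc3 in the frame of crate between -0.097 and 0.097 m and y of zinc3 in the frame of crate between -0.145 and 0.145 m and x of zinc4 in the frame of crate between -0.097 and 0.097 m and y of zinc4 in the frame of crate between -0.145 and 0.145 m and x of zinc5 in the frame of crate between -0.097 and 0.097 m and y of zinc5 in the frame of crate between -0.145 and 0.145 m and value of joint each of lever1, lever2, lever3 below 0.15 rad); the robot touches nothing.
It fails at once if one of the other things on the bench is moved more than 40 mm (distance of any of scale_bar, loupe, brush, swab_jar, solvent, steel_weight from where it was at the start of the episode above 0.04 m).
Of copper1, copper2, copper3 only 2 to 3 are there at a start; the rules pass over those that are not, and their reading is None.
Of zinc1, zinc2, zinc3 only 1 to 1 are there at a start; the rules pass over those that are not, and their reading is None.
At some moment in a run one of copper1, copper2, copper3, zinc4, zinc5 may be knocked a few centimetres aside while the robot is not near it.
It also fails if it takes over 210 s, if anything falls off the work surface, if the arm or the gripper's body presses on something with over 40 N, if the wrist force passes 120 N, or if a joint passes its speed limit or range.

### The arm

A 6-joint arm with a two-finger parallel gripper is mounted at the origin on the work surface. World frame = base frame: x ahead of the robot, y to its left, z up, the work surface at z = 0. Lengths are in m, angles in degrees, forces in N, time in s.
With the tool pointing down it reaches from about 0.4 to 0.825 m from the base axis. Payload 7 kg.
Tool frame: the origin (TCP) lies on the centre line of the jaws, within the pads' length; the fingertips stand 19 mm ahead of it and the grasp point (between the pads) is the TCP (r.tips_ahead is the distance from the TCP to the fingertips, in m); z points along the fingers, y is the line along which they close (so a half turn about z gives the same grasp; the last joint's range is limited). The gripper opens to 88 mm and grips with 3 to 60 N. Pads are 19 mm wide; open, the fingers measure 130 mm over their backs; the gripper's body (78 mm by 193 mm) begins 47 mm behind the grasp point.
Start: joints at [-47.378, 20.546, 0.682, 0, -70.136, -16.507], TCP at [0.297, -0.606, 0.207] pointing down, gripper open.
Joint ranges: [-176.03, 176.03], [-82.01, 121.73], [-58.28, 71.71], [-173.87, 95.51], [-174.79, -0.11], [-173.66, 173.66]. Speed limits (degrees/s): [136.94, 136.94, 172.46, 180, 180, 180].

### API

Orientations are given as [roll, pitch, yaw] about the fixed x, y, z axes, in that order (R = Rz(yaw) Ry(pitch) Rx(roll)).
In Python, from plant import r, viewer, close_job gives the robot as it stands. The module is installed in compiled form; this text tells all that it offers.
- The arm moves only by the tool arm_command, never from a script. Its arguments are lists of equal length, an entry for each row: "travel": the shift along the world's x, y, z scaled (see below), a list of three; "delta_rot": the turn, a rotation vector about the world's x, y, z scaled (see below), a list of three. In form: {"travel": [[dx, dy, dz], ...], "delta_rot": [[rx, ry, rz], ...]}. A call has 1 to 20 rows; each row is the pose to reach, as a shift and turn from the pose commanded when the call began; what a row does not reach only later rows make up. The controller multiplies each number of a shift by 0.5 m and each number of a turn by 90 degrees. A row lasts 1/8 s, in which the tool goes at most 62.5 mm and 10.7 degrees, less where a joint would pass 70% of its speed; a pose out of reach is approached as far as the arm can. A call with a number of a shift or a turn outside -1 to 1 is refused whole. A call with a gripper value outside its range is refused whole. "grip" is the opening, from 0 (shut) to 1 (fully open), set as the call begins (left out, the last holds). The fingers move at their own pace and stop on an object; "newtons" is the grip in N (left out, the last holds). Time passes only in rows, so rows that repeat a pose let the fingers close. It gives the time, the measured TCP pose, the force, the opening and the grip force at its end, in the units of the state.
- r.get_state(): the state, without advancing time (a new reading comes with each control period).
- viewer.capture(name): name is "scene" or "side" or "wrist"; returns a dict with "img" (480x640x3 uint8, red, green, blue), "camera_matrix" (3x3 intrinsics, pixels), "R" (3x3) and "t" (3): a world point X has camera coordinates R X + t; the wrist camera has in their place "mount" (4x4, takes a point from camera to tool coordinates, whose origin is the TCP and whose axes are the flange's). Camera axes: x right, y down, z forward; pixel columns grow to the right and rows downward; lengths in m; the calibration is good to about 2 mm. A picture is of the moment at which its call begins: read the wrist's pose just before it. There is no depth.
- close_job(): hands the job in; it is judged then, once.
The state is a dict: "time_s": time; "joints": joint angles; "qd": joint speeds; "joint_torque": joint torques, N m; "tcp_pos": TCP position; "eef_rot": TCP orientation; "contact_force": force on the tool from outside, world axes, zero at the start; "moment": the same for the moment, N m; "gripper_width": finger opening in m; "gripper_force": force on a finger pad.
Only numpy, scipy, OpenCV 4.12 (cv2) and the standard library are available. Lean on these libraries where they do the work, as an engineer would, in place of code of your own. Each camera call takes 0.05 s, during which the arm holds its last target. There are 200 camera calls.

## Working session

There is one attempt and no reset: what is moved stays moved. The work goes in short steps, Python scripts to look and compute and a tool call to move; the robot and the scene stay as the last step left them, time stands still between calls to the robot, and variables do not carry over. Pictures are saved under pics/ and viewed, at most 14 in all, crops included, and the job is handed in when it is done.

Besides the shell and the picture viewer there is one more tool, called after "Call:" by a JSON object that holds its "op" and its "data", one argument or row to a line. arm_command: Moves the arm, as the interface text tells. Shifts and turns lie within -1 to 1; 1 stands for 0.5 m of shift or 90 degrees of turn. Its arguments: {"type":"object","properties":{"travel":{"type":"array"},"delta_rot":{"type":"array"},"grip":{"type":"number"},"newtons":{"type":"number"}},"required":["travel","delta_rot"]}

```bash
mkdir -p pics
cat > h.py <<'E'
import numpy as np, cv2
from plant import r, viewer, close_job
from scipy.spatial.transform import Rotation as Ro
def cap(n, save=None):
    s=r.get_state(); d=viewer.capture(n)
    K=np.array(d["camera_matrix"])
    if "mount" in d:
        M=np.array(d["mount"]); T=np.eye(4); T[:3,:3]=Ro.from_euler('xyz',s["eef_rot"],degrees=True).as_matrix(); T[:3,3]=s["tcp_pos"]
        C=T@M; R=C[:3,:3].T; t=-R@C[:3,3]
    else: R=np.array(d["R"]); t=np.array(d["t"])
    if save: cv2.imwrite("pics/"+save,cv2.cvtColor(d["img"],cv2.COLOR_RGB2BGR))
    return d["img"],K,R,t
def ray(uv,z,K,R,t):
    d=R.T@np.linalg.inv(K)@np.array([uv[0],uv[1],1.]); c=-R.T@t
    return c+d*(z-c[2])/d[2]
def proj(X,K,R,t):
    p=K@(R@np.array(X,float)+t); return p[:2]/p[2]
E
python3 - <<'E'
from h import *
for n in("scene","side","wrist"):
    im,K,R,t=cap(n,n+"0.png"); print(n,K[0,0],-R.T@t,R[2])
print(r.get_state())
E
```

```text
scene 469.3100335205936 [ 1.0303029  -0.80031324  0.89819814] [-0.34029412  0.6464654  -0.68284874]
side 440.5405088585484 [ 0.02347109 -1.0705382   0.85616183] [ 0.41180621  0.72731066 -0.54903083]
wrist 380.45284597399984 [ 0.23265756 -0.635411    0.38543017] [ 0.23824526  0.11936418 -0.96384199]
{'time_s': 0.15, 'joints': array([-4.73746295e+01,  2.05806181e+01,  6.46383837e-01, -1.35283434e-02,
       -7.01349760e+01, -1.65064064e+01]), 'qd': array([ 0.08978168, -0.11182801,  0.16931507,  0.07911501,  0.01417821,
        0.00560287]), 'joint_torque': array([-2.21236471e-03, -5.83274961e+01,  2.93291688e+01,  7.00119138e+00,
        8.82590306e-03, -1.02503138e-04]), 'tcp_pos': array([ 0.29695625, -0.60574437,  0.20586132]), 'eef_rot': array([ 1.79930028e+02, -7.47068784e-03, -1.53885636e+02]), 'contact_force': array([-0.37368908, -0.16222123,  0.41137049]), 'moment': array([-0.00778176,  0.03800266, -0.03255088]), 'gripper_force': 0.0, 'gripper_width': 0.08734147591320816}
```

View pics/scene0.png

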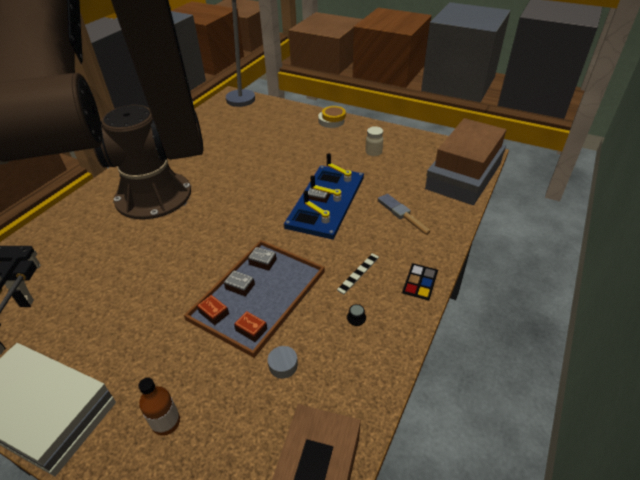

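View pics/side0.png

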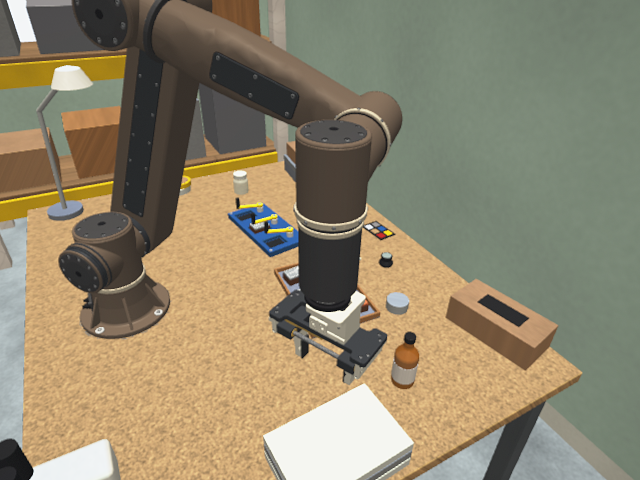

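The scene shows the crate (corners about (262,243), (324,269), (253,353), (187,318)) with two copper blocks at (212,308) and (250,324) and two zinc blocks at (239,282) and (262,257). The blue frame is at about (325,200), with its zinc block in the middle pocket at (317,193). The side view confirms this layout, with the arm in front.

Run:
```python
from h import *
np.set_printoptions(precision=3,suppress=True)
im,K,R,t=cap("scene")
def quad(mask,z):
    mask=cv2.morphologyEx(mask,cv2.MORPH_CLOSE,np.ones((9,9)))
    cs,_=cv2.findContours(mask,0,2); c=max(cs,key=cv2.contourArea)
    h=cv2.convexHull(c)
    P=np.array([ray(p[0],z,K,R,t)[:2] for p in h],np.float32)
    b=cv2.minAreaRect(P); print(b, cv2.contourArea(c)); return b
hsv=cv2.cvtColor(im,cv2.COLOR_RGB2HSV)
print("frame"); quad(cv2.inRange(hsv,(105,120,40),(125,255,255)),.02)
for n,p,z in [("cr",(262,243),.02),("cr",(324,269),.02),("cr",(253,353),.02),("cr",(187,318),.02),("cu",(212,304),.034),("cu",(250,320),.034),("zn",(239,279),.034),("zn",(262,255),.034),("znp",(317,191),.036),("jar",(374,150),0),("brush",(404,214),0),("bar",(358,273),0),("loupe",(356,322),0),("weight",(283,370),0),("solv",(164,428),0),("post",(329,158),.08),("post",(312,182),.08),("post",(306,204),.08),("piv",(347,174),.045),("piv",(337,194),.045),("piv",(325,215),.045)]:
    print(n,ray(p,z,K,R,t)[:2])
```

```text
frame
((0.5105509161949158, 0.20149946212768555), (0.15077510476112366, 0.3101832866668701), 7.460577964782715) 2581.0
cr [ 0.444 -0.055]
cr [ 0.64  -0.067]
cr [ 0.615 -0.36 ]
cr [ 0.424 -0.348]
cu [ 0.46  -0.297]
cu [ 0.567 -0.296]
zn [ 0.472 -0.202]
zn [ 0.478 -0.105]
znp [0.481 0.199]
jar [0.529 0.539]
brush [0.743 0.253]
bar [ 0.717 -0.024]
loupe [ 0.777 -0.17 ]
weight [ 0.688 -0.357]
solv [ 0.543 -0.573]
post [0.464 0.316]
post [0.476 0.181]
post [0.509 0.082]
piv [0.531 0.307]
piv [0.547 0.202]
piv [0.559 0.1  ]
```

Call:
{"op": "arm_command", "data": {
  "travel": [
    [0.1,0.2,0.2],
    [0.2,0.6,0.25],
    [0.3,0.9,0.3],
    [0.3,0.9,0.3],
    [0.3,0.9,0.3],
    [0.3,0.9,0.3],
    [0.3,0.9,0.3],
    [0.3,0.9,0.3],
    [0.3,0.9,0.3],
    [0.3,0.9,0.3]
  ],
  "delta_rot": [
    [0,0,-0.1],
    [0,0,-0.2],
    [0,0,-0.2],
    [0,0,-0.207],
    [0,0,-0.207],
    [0,0,-0.207],
    [0,0,-0.207],
    [0,0,-0.207],
    [0,0,-0.207],
    [0,0,-0.207]
  ],
  "grip": 0.4
}}

```text
time_s: 1.45
tcp_pos: [0.4471, -0.1556, 0.3565]
eef_rot: [180.0, -0.0, -172.4]
contact_force: [-0.1, -0.6, 0.3]
gripper_width: 0.035
gripper_force: 0.0
```

Call:
{"op": "arm_command", "data": {
  "travel": [
    [0.1,0.7,-0.05],
    [0.1,0.7,-0.05],
    [0.1,0.7,-0.05],
    [0.1,0.7,-0.05],
    [0.1,0.7,-0.05],
    [0.1,0.7,-0.05],
    [0.1,0.7,-0.05],
    [0.1,0.7,-0.05],
    [0.1,0.7,-0.05]
  ],
  "delta_rot": [
    [0,0,0],
    [0,0,0],
    [0,0,0],
    [0,0,0],
    [0,0,0],
    [0,0,0],
    [0,0,0],
    [0,0,0],
    [0,0,0]
  ]
}}

```text
time_s: 2.58
tcp_pos: [0.4973, 0.1924, 0.3317]
eef_rot: [180.0, 0.0, -172.6]
contact_force: [-0.6, 0.4, 0.2]
gripper_width: 0.0348
gripper_force: 0.0
```

Run:
```python
from h import *
s=r.get_state(); print(s["time_s"],s["tcp_pos"],s["eef_rot"],s["joints"])
cap("wrist","w1.png")
```

```text
2.575 [0.49732808 0.19237366 0.3317465 ] [ 1.79999250e+02  1.27656146e-02 -1.72627692e+02] [ 4.22336449e+01  3.72372208e+00 -4.88130299e+00  6.75733899e-03
 -8.13840715e+01 -1.24862348e+02]
```

View pics/w1.png

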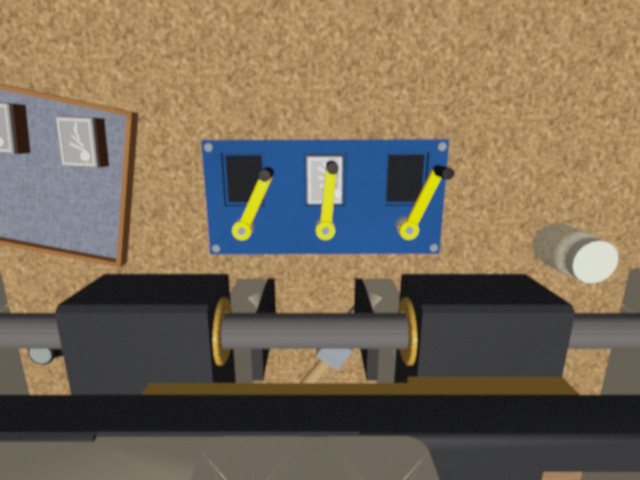

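The wrist view shows the frame with zinc in the middle pocket (325,180) and pockets 1 and 3 empty. All three levers are partly open: pivots at (241,231), (325,231) and (409,231), posts at (265,174), (332,167) and (445,172).

```bash
cat >> h.py <<'E'
def frame_pose(im,K,R,t):
    hsv=cv2.cvtColor(im,cv2.COLOR_RGB2HSV)
    m=cv2.morphologyEx(cv2.inRange(hsv,(105,120,40),(125,255,255)),cv2.MORPH_CLOSE,np.ones((5,5)))
    cs,_=cv2.findContours(m,0,2); c=max(cs,key=cv2.contourArea)
    # keep the four plate corners from the hull
    P=np.array([ray(p[0],.02,K,R,t)[:2] for p in cv2.convexHull(c)],np.float32)
    return cv2.minAreaRect(P)
E
python3 - <<'E'
from h import *
np.set_printoptions(precision=4,suppress=True)
im,K,R,t=cap("wrist")
b=frame_pose(im,K,R,t); print(b)
sc=[ray(p,.02,K,R,t)[:2] for p in((208,147),(442,147),(433,247),(216,248))]
c=np.mean(sc,0); print(sc,c)
d=(sc[1]+sc[2]-sc[0]-sc[3]); yaw=np.degrees(np.arctan2(-d[0],d[1])); print("yaw",yaw)
f=Ro.from_euler('z',yaw,degrees=True).as_matrix()[:2,:2]
for pv,po in(((241,231),(265,174)),((325,231),(332,167)),((409,231),(446,172))):
    a=ray(pv,.047,K,R,t)[:2]; q=ray(po,.081,K,R,t)[:2]
    l=f.T@(q-a); print(a,f.T@(a-c),q,np.linalg.norm(l),np.degrees(np.arctan2(l[1],-l[0])))
print("zinc",f.T@(ray((325,181),.036,K,R,t)[:2]-c))
E
```

```text
((0.5067229866981506, 0.2095898687839508), (0.1475275605916977, 0.30841100215911865), 7.6693949699401855)
[array([0.4606, 0.0554]), array([0.4229, 0.3473]), array([0.5532, 0.3638]), array([0.5921, 0.0734])] [0.5072 0.21  ]
yaw 7.494654701542954
[0.5565 0.1094] [ 0.0358 -0.1061] [0.4776 0.1366] 0.08344612561704949 26.485960095096768
[0.543  0.2144] [ 0.0361 -0.0003] [0.4603 0.21  ] 0.08278146498547924 4.459125672756221
[0.5294 0.3195] [0.0363 0.1057] [0.4494 0.3376] 0.08203168904589354 20.22810672790257
zinc [-0.0254 -0.0003]
```

Call:
{"op": "arm_command", "data": {
  "travel": [
    [-0.07,0.032,-0.1],
    [-0.07,0.032,-0.2],
    [-0.07,0.032,-0.3],
    [-0.07,0.032,-0.38],
    [-0.07,0.032,-0.42],
    [-0.07,0.032,-0.42],
    [-0.07,0.032,-0.46],
    [-0.07,0.032,-0.51],
    [-0.07,0.032,-0.51]
  ],
  "delta_rot": [
    [0,0,0],
    [0,0,0],
    [0,0,0],
    [0,0,0],
    [0,0,0],
    [0,0,0],
    [0,0,0],
    [0,0,0],
    [0,0,0]
  ],
  "grip": 0.5,
  "newtons": 15
}}

```text
time_s: 3.8
tcp_pos: [0.4619, 0.2094, 0.0766]
eef_rot: [-180.0, -0.1, -172.5]
contact_force: [-0.3, -0.1, 0.8]
gripper_width: 0.0438
gripper_force: 0.0
```

Run:
```python
from h import *
s=r.get_state(); print(s["time_s"],s["tcp_pos"],s["eef_rot"],s["contact_force"])
cap("wrist","w2.png")
```

```text
3.8 [0.46188535 0.20935052 0.07658138] [-1.79953440e+02 -5.73507692e-02 -1.72538722e+02] [-0.282295   -0.07196613  0.79790268]
```

View pics/w2.png

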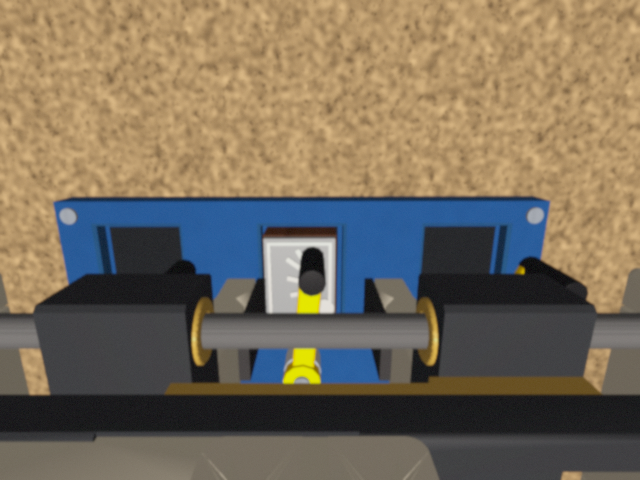

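Run:
```python
from h import *
im,K,R,t=cap("wrist"); s=r.get_state()
p=s["tcp_pos"]; print(proj(p,K,R,t), proj(p-[0,0,.019],K,R,t), ray((312,280),.081,K,R,t), ray((312,288),.081,K,R,t),frame_pose(im,K,R,t))
print([ray(q,.02,K,R,t) for q in((68,216),(535,216))])
```

```text
[310.72178751 280.56058606] [311.01316716 267.66663938] [0.46137162 0.21073685 0.081     ] [0.46560783 0.21128528 0.081     ] ((0.47054335474967957, 0.20426039397716522), (0.08064109832048416, 0.31072261929512024), 7.465974807739258)
[array([0.46250097, 0.05396757, 0.02      ]), array([0.4238728 , 0.34884944, 0.02      ])]
```

The post sits between the fingers, its top at (312,280), right on the TCP projection (311,281). I'll grip it and swing lever 2 open.

Call:
{"op": "arm_command", "data": {
  "travel": [
    [0,0,0],
    [0,0,0],
    [0,0,0],
    [0,0,0],
    [0,0,0],
    [0.001,0.029,0],
    [0.007,0.056,0],
    [0.018,0.082,0],
    [0.033,0.106,0],
    [0.052,0.126,0],
    [0.074,0.143,0],
    [0.099,0.156,0],
    [0.122,0.164,0],
    [0.122,0.164,0]
  ],
  "delta_rot": [
    [0,0,0],
    [0,0,0],
    [0,0,0],
    [0,0,0],
    [0,0,0],
    [0,0,0],
    [0,0,0],
    [0,0,0],
    [0,0,0],
    [0,0,0],
    [0,0,0],
    [0,0,0],
    [0,0,0],
    [0,0,0]
  ],
  "grip": 0,
  "newtons": 15
}}

```text
time_s: 5.65
tcp_pos: [0.5239, 0.2919, 0.0762]
eef_rot: [-180.0, -0.0, -172.6]
contact_force: [0.0, 0.3, 0.1]
gripper_width: 0.0005
gripper_force: 0.0
```

Run:
```python
from h import *
im,K,R,t=cap("wrist","w3.png"); s=r.get_state()
print(s["tcp_pos"],proj(s["tcp_pos"],K,R,t))
```

```text
[0.52325047 0.29154315 0.07620227] [309.60028483 278.10643765]
```

View pics/w3.png

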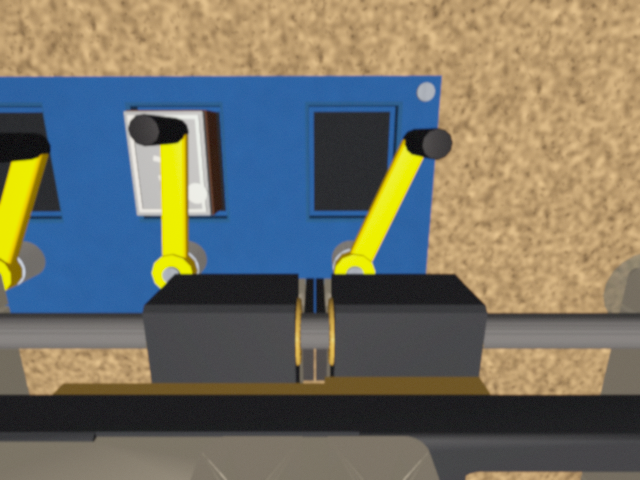

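Lever 2 was not gripped: the fingers are shut at (315,330) and the lever has not moved. The fingers appear about 20–30 px below where the TCP projects, so I'll check the mount transform.

Run:
```python
from h import *
np.set_printoptions(precision=4,suppress=True)
d=viewer.capture("wrist"); print(np.array(d["mount"]),d["camera_matrix"],r.tips_ahead)
im,K,R,t=cap("wrist"); a=ray((354,268),.047,K,R,t); b=ray((173,270),.047,K,R,t); print(a,b)
print(ray((427,92),.02,K,R,t))
im,K,R,t=cap("scene"); print([proj(x,K,R,t) for x in(a,b)], proj(r.get_state()["tcp_pos"],K,R,t))
cv2.imwrite("pics/s2.png",cv2.resize(im[120:280,260:420,::-1],(800,600)[:1]*1+(800,) if 0 else (600,600),interpolation=cv2.INTER_CUBIC))
```

```text
[[-0.0001 -0.9639 -0.2662  0.0714]
 [ 1.     -0.0004  0.001   0.002 ]
 [-0.001  -0.2662  0.9639 -0.1797]
 [ 0.      0.      0.      1.    ]] [[380.4528   0.     314.4467]
 [  0.     380.4528 237.8388]
 [  0.       0.       1.    ]] 0.019
[0.5241 0.3171 0.047 ] [0.539  0.2126 0.047 ]
[0.4206 0.3464 0.02  ]
[array([346.4122, 171.3222]), array([336.1463, 190.7243])] [342.6313 167.5376]
```

View pics/s2.png

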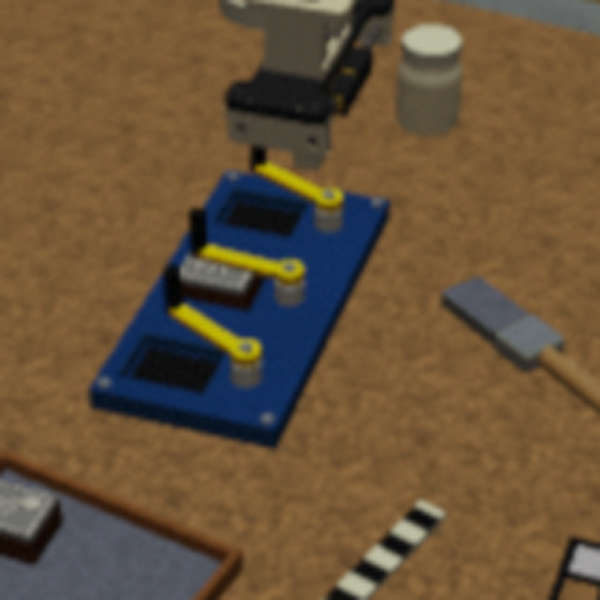

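Run:
```python
from h import *
im,K,R,t=cap("side"); im=cv2.imread("pics/side0.png")
T=np.array([.29696,-.60574,.20586]); y=Ro.from_euler('z',-153.886,degrees=True).as_matrix()@[0,1,0]*[-1,-1,1]
y=Ro.from_euler('xyz',[180,0,-153.886],degrees=True).as_matrix()[:,1]
u0,v0=255,270
c=cv2.resize(im[v0:v0+130,u0:u0+150],None,fx=4.6,fy=4.6,interpolation=cv2.INTER_CUBIC)
for s in(-.0437,0,.0437):
  for dz,col in((0,(0,255,0)),(-.019,(0,0,255)),(.019,(255,0,0))):
    p=(proj(T+s*y+[0,0,dz],K,R,t)-[u0,v0])*4.6; cv2.circle(c,tuple(int(i) for i in p),4,col,-1)
cv2.imwrite("pics/side_crop.png",c)
```

```text
(no output)
```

View pics/side_crop.png

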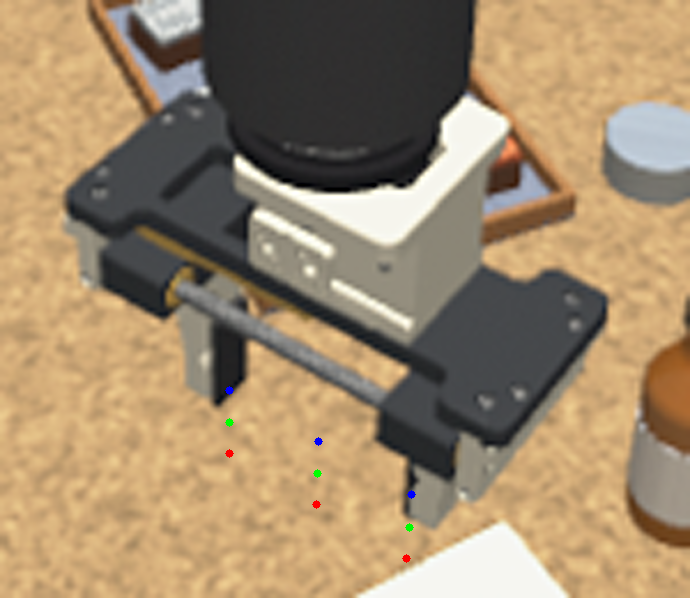

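The picture shows the real fingertips at the blue marks, about 18 mm above the reported TCP instead of 19 mm below it. The tool offset is therefore off by about 37 mm. I'll confirm by touching the plate gently at a clear spot.

Call:
{"op": "arm_command", "data": {
  "travel": [
    [0.024,-0.052,0],
    [0.024,-0.052,0],
    [0.024,-0.052,-0.06],
    [0.024,-0.052,-0.1],
    [0.024,-0.052,-0.126],
    [0.024,-0.052,-0.134],
    [0.024,-0.052,-0.134]
  ],
  "delta_rot": [
    [0,0,0],
    [0,0,0],
    [0,0,0],
    [0,0,0],
    [0,0,0],
    [0,0,0],
    [0,0,0]
  ]
}}

```text
time_s: 6.78
tcp_pos: [0.5352, 0.2662, 0.0099]
eef_rot: [180.0, 0.0, -172.5]
contact_force: [0.3, -0.2, 0.8]
gripper_width: 0.0001
gripper_force: 0.0
```

Call:
{"op": "arm_command", "data": {
  "travel": [
    [0,0,-0.002],
    [0,0,-0.004],
    [0,0,-0.006],
    [0,0,-0.006]
  ],
  "delta_rot": [
    [0,0,0],
    [0,0,0],
    [0,0,0],
    [0,0,0]
  ]
}}

```text
time_s: 7.28
tcp_pos: [0.5351, 0.2659, 0.0066]
eef_rot: [180.0, -0.0, -172.5]
contact_force: [0.3, 0.1, -0.7]
gripper_width: 0.0004
gripper_force: 0.0
```

Call:
{"op": "arm_command", "data": {
  "travel": [
    [0,0,-0.002],
    [0,0,-0.004],
    [0,0,-0.004]
  ],
  "delta_rot": [
    [0,0,0],
    [0,0,0],
    [0,0,0]
  ]
}}

```text
time_s: 7.65
tcp_pos: [0.535, 0.2659, 0.0044]
eef_rot: [-180.0, -0.0, -172.5]
contact_force: [-0.5, 0.6, 0.4]
gripper_width: 0.0004
gripper_force: 0.0
```

Call:
{"op": "arm_command", "data": {
  "travel": [
    [0,0,-0.002],
    [0,0,-0.004],
    [0,0,-0.004]
  ],
  "delta_rot": [
    [0,0,0],
    [0,0,0],
    [0,0,0]
  ]
}}

```text
time_s: 8.02
tcp_pos: [0.535, 0.2659, 0.0024]
eef_rot: [-180.0, -0.0, -172.5]
contact_force: [-0.2, -0.1, -0.4]
gripper_width: 0.0006
gripper_force: 0.0
```

Call:
{"op": "arm_command", "data": {
  "travel": [
    [0,0,-0.002],
    [0,0,-0.003],
    [0,0,-0.003]
  ],
  "delta_rot": [
    [0,0,0],
    [0,0,0],
    [0,0,0]
  ]
}}

```text
time_s: 8.4
tcp_pos: [0.5351, 0.2659, 0.001]
eef_rot: [-180.0, -0.0, -172.5]
contact_force: [-0.4, 0.1, 0.2]
gripper_width: 0.001
gripper_force: 0.0
```

Call:
{"op": "arm_command", "data": {
  "travel": [
    [0,0,-0.002],
    [0,0,-0.003],
    [0,0,-0.003]
  ],
  "delta_rot": [
    [0,0,0],
    [0,0,0],
    [0,0,0]
  ]
}}

```text
time_s: 8.78
tcp_pos: [0.5352, 0.266, 0.0004]
eef_rot: [180.0, 0.0, -172.5]
contact_force: [-2.2, 0.2, 7.5]
gripper_width: 0.0004
gripper_force: 3.5
```

The touch confirms it: contact with the plate (z 0.020) comes at reported TCP z ≈ 0.0005, so tips = TCP z + 0.0195. Now I'll go back to the lever 2 post.

Call:
{"op": "arm_command", "data": {
  "travel": [
    [0,0,0.1],
    [0,0,0.2],
    [-0.05,-0.04,0.2],
    [-0.146,-0.112,0.2],
    [-0.146,-0.112,0.2],
    [-0.146,-0.112,0.2],
    [-0.146,-0.112,0.14],
    [-0.146,-0.112,0.09],
    [-0.146,-0.112,0.072],
    [-0.146,-0.112,0.072]
  ],
  "delta_rot": [
    [0,0,0],
    [0,0,0],
    [0,0,0],
    [0,0,0],
    [0,0,0],
    [0,0,0],
    [0,0,0],
    [0,0,0],
    [0,0,0],
    [0,0,0]
  ],
  "grip": 0.5
}}

```text
time_s: 10.02
tcp_pos: [0.4625, 0.2102, 0.0352]
eef_rot: [-179.9, -0.0, -172.5]
contact_force: [-0.7, -0.9, 0.4]
gripper_width: 0.0438
gripper_force: 0.0
```

Call:
{"op": "arm_command", "data": {
  "travel": [
    [0,0,0],
    [0,0,0],
    [0,0,0],
    [0,0,0],
    [0,0,0]
  ],
  "delta_rot": [
    [0,0,0],
    [0,0,0],
    [0,0,0],
    [0,0,0],
    [0,0,0]
  ],
  "grip": 0,
  "newtons": 15
}}

```text
time_s: 10.65
tcp_pos: [0.4623, 0.21, 0.0359]
eef_rot: [180.0, 0.0, -172.5]
contact_force: [-0.9, 0.2, 3.5]
gripper_width: 0.0133
gripper_force: 15.0
```

Gripped (13.3 mm wide). Now swing it open.

Call:
{"op": "arm_command", "data": {
  "travel": [
    [0.001,0.029,0],
    [0.007,0.056,0],
    [0.018,0.082,0],
    [0.033,0.106,0],
    [0.052,0.126,0],
    [0.074,0.143,0],
    [0.099,0.156,0],
    [0.122,0.164,0],
    [0.122,0.164,0]
  ],
  "delta_rot": [
    [0,0,0],
    [0,0,0],
    [0,0,0],
    [0,0,0],
    [0,0,0],
    [0,0,0],
    [0,0,0],
    [0,0,0],
    [0,0,0]
  ]
}}

```text
time_s: 11.78
tcp_pos: [0.524, 0.29, 0.0353]
eef_rot: [-179.8, -0.1, -172.5]
contact_force: [2.2, -11.5, 7.4]
gripper_width: 0.0135
gripper_force: 15.0
```

Call:
{"op": "arm_command", "data": {
  "travel": [
    [0,0,0],
    [0,0,0],
    [0,0,0.06],
    [0,0,0.13],
    [-0.05,0.03,0.13],
    [-0.146,0.09,0.13],
    [-0.146,0.09,0.13],
    [-0.146,0.09,0.06],
    [-0.146,0.09,0.02],
    [-0.146,0.09,0],
    [-0.146,0.09,0]
  ],
  "delta_rot": [
    [0,0,0],
    [0,0,0],
    [0,0,0],
    [0,0,0],
    [0,0,0],
    [0,0,0],
    [0,0,0],
    [0,0,0],
    [0,0,0],
    [0,0,0],
    [0,0,0]
  ],
  "grip": 0.45
}}

```text
time_s: 13.15
tcp_pos: [0.4502, 0.3369, 0.035]
eef_rot: [-180.0, -0.0, -172.5]
contact_force: [0.6, 0.0, -0.1]
gripper_width: 0.0396
gripper_force: 0.0
```

Call:
{"op": "arm_command", "data": {
  "travel": [
    [0,0,0],
    [0,0,0],
    [0,0,0],
    [0,0,0],
    [0,0,0]
  ],
  "delta_rot": [
    [0,0,0],
    [0,0,0],
    [0,0,0],
    [0,0,0],
    [0,0,0]
  ],
  "grip": 0
}}

```text
time_s: 13.78
tcp_pos: [0.4503, 0.3372, 0.036]
eef_rot: [180.0, 0.0, -172.5]
contact_force: [-0.7, 0.1, 3.3]
gripper_width: 0.0135
gripper_force: 15.0
```

Call:
{"op": "arm_command", "data": {
  "travel": [
    [0.008,0.027,0],
    [0.021,0.051,0],
    [0.038,0.073,0],
    [0.059,0.092,0],
    [0.082,0.107,0],
    [0.108,0.118,0],
    [0.124,0.122,0],
    [0.124,0.122,0]
  ],
  "delta_rot": [
    [0,0,0],
    [0,0,0],
    [0,0,0],
    [0,0,0],
    [0,0,0],
    [0,0,0],
    [0,0,0],
    [0,0,0]
  ]
}}

```text
time_s: 14.78
tcp_pos: [0.5121, 0.3943, 0.0353]
eef_rot: [-179.6, -0.2, -172.6]
contact_force: [0.5, -14.8, 10.2]
gripper_width: 0.0136
gripper_force: 15.0
```

Call:
{"op": "arm_command", "data": {
  "travel": [
    [0,0,0],
    [0,0,0],
    [0,0,0.1],
    [0,0,0.2],
    [-0.03,-0.2,0.3],
    [-0.03,-0.354,0.3],
    [-0.03,-0.354,0.3],
    [-0.03,-0.354,0.3],
    [-0.03,-0.354,0.3]
  ],
  "delta_rot": [
    [0,0,0],
    [0,0,0],
    [0,0,0],
    [0,0,0],
    [0,0,0],
    [0,0,0],
    [0,0,0],
    [0,0,0],
    [0,0,0]
  ],
  "grip": 0.45
}}

```text
time_s: 15.9
tcp_pos: [0.4976, 0.2217, 0.1858]
eef_rot: [179.9, 0.1, -172.5]
contact_force: [0.2, 1.1, 0.1]
gripper_width: 0.0392
gripper_force: 0.0
```

Run:
```python
from h import *
im,K,R,t=cap("wrist","w4.png"); s=r.get_state()
print(s["time_s"],s["tcp_pos"])
```

```text
15.95 [0.49741774 0.22199253 0.1853894 ]
```

View pics/w4.png

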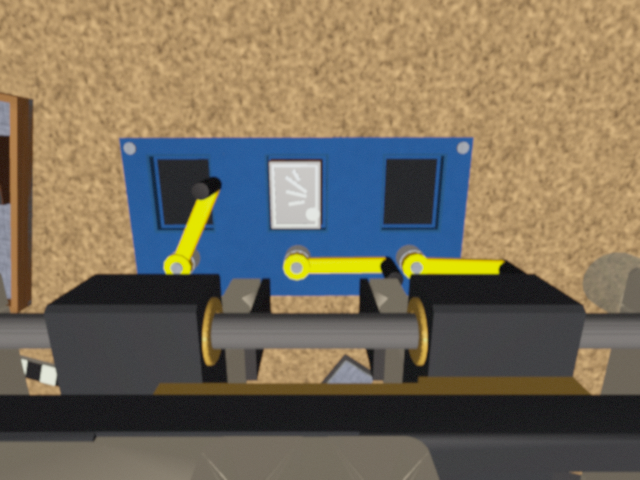

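Levers 2 and 3 are now open (bars horizontal at row 266) and the zinc block is clear at (296,194). Next I'll measure the block and the pocket positions.

```bash
cat >> h.py <<'E'
def blob(mask,z,K,R,t,amin=300):
    out=[]
    for c in cv2.findContours(cv2.morphologyEx(mask,cv2.MORPH_OPEN,np.ones((3,3))),0,2)[0]:
        if cv2.contourArea(c)<amin: continue
        P=np.array([ray(p[0],z,K,R,t)[:2] for p in c],np.float32)
        (x,y),(w,h),a=cv2.minAreaRect(P)
        if w<h: w,h,a=h,w,a+90
        out.append((round(x,4),round(y,4),round(w,4),round(h,4),round((a+90)%180-90,1)))
    return out
E
python3 - <<'E'
from h import *
im,K,R,t=cap("wrist")
hsv=cv2.cvtColor(im,cv2.COLOR_RGB2HSV)
m=cv2.inRange(hsv,(0,0,110),(180,45,255)); m[:,:240]=0; m[:,360:]=0; m[250:]=0
print("zinc",blob(m,.036,K,R,t))
m=cv2.inRange(hsv,(0,0,0),(180,255,32)); m[260:]=0;m[:140]=0
print("floors",blob(m,.008,K,R,t))
print(frame_pose(im,K,R,t))
print([ray(p,.02,K,R,t)[:2] for p in((130,148),(463,147))],[ray(p,.047,K,R,t)[:2] for p in((296,267),(415,267),(177,267))])
E
```

```text
zinc [(0.481, 0.2046, 0.0597, 0.0447, 7.7)]
floors []
((0.5062896013259888, 0.20912526547908783), (0.14810927212238312, 0.3093910217285156), 7.497824668884277)
[array([0.46044529, 0.05537079]), array([0.4212355 , 0.34677758])] [array([0.5421505 , 0.21382074]), array([0.52843976, 0.31841922]), array([0.55584751, 0.10932698])]
```

Call:
{"op": "arm_command", "data": {
  "travel": [
    [-0.031,-0.032,-0.1],
    [-0.031,-0.032,-0.2],
    [-0.031,-0.032,-0.28],
    [-0.031,-0.032,-0.33],
    [-0.031,-0.032,-0.355],
    [-0.031,-0.032,-0.365],
    [-0.031,-0.032,-0.365]
  ],
  "delta_rot": [
    [0,0,0],
    [0,0,0],
    [0,0,0],
    [0,0,0],
    [0,0,0],
    [0,0,0],
    [0,0,0]
  ],
  "grip": 0.68
}}

```text
time_s: 16.88
tcp_pos: [0.4819, 0.2055, 0.0034]
eef_rot: [180.0, 0.0, -172.5]
contact_force: [-0.5, -0.2, -0.7]
gripper_width: 0.0597
gripper_force: 0.0
```

Call:
{"op": "arm_command", "data": {
  "travel": [
    [0,0,0],
    [0,0,0],
    [0,0,0],
    [0,0,0],
    [0,0,0],
    [0,0,0.01],
    [0,0,0.03],
    [0,0,0.06],
    [0,0,0.06]
  ],
  "delta_rot": [
    [0,0,0],
    [0,0,0],
    [0,0,0],
    [0,0,0],
    [0,0,0],
    [0,0,0],
    [0,0,0],
    [0,0,0],
    [0,0,0]
  ],
  "grip": 0,
  "newtons": 30
}}

```text
time_s: 18.0
tcp_pos: [0.4825, 0.2058, 0.0348]
eef_rot: [179.9, 0.2, -172.5]
contact_force: [-0.2, 0.1, -1.6]
gripper_width: 0.0445
gripper_force: 30.0
```

Call:
{"op": "arm_command", "data": {
  "travel": [
    [0,0,0.1],
    [0,0,0.2],
    [0.03,-0.08,0.3],
    [0.06,-0.2,0.333],
    [0.1,-0.3,0.333],
    [0.12,-0.4,0.333],
    [0.14,-0.5,0.333],
    [0.157,-0.6,0.333],
    [0.157,-0.71,0.333],
    [0.157,-0.71,0.333],
    [0.157,-0.71,0.333],
    [0.157,-0.71,0.333]
  ],
  "delta_rot": [
    [0,0,0],
    [0,0,0],
    [0,0,-0.02],
    [0,0,-0.05],
    [0,0,-0.08],
    [0,0,-0.1],
    [0,0,-0.12],
    [0,0,-0.139],
    [0,0,-0.139],
    [0,0,-0.139],
    [0,0,-0.139],
    [0,0,-0.139]
  ]
}}

```text
time_s: 19.5
tcp_pos: [0.5601, -0.1491, 0.1996]
eef_rot: [180.0, 0.0, 175.0]
contact_force: [0.2, -0.4, -1.5]
gripper_width: 0.0445
gripper_force: 30.0
```

Run:
```python
from h import *
im,K,R,t=cap("wrist","w5.png"); s=r.get_state()
print(s["time_s"],s["tcp_pos"],s["eef_rot"],s["gripper_width"])
```

```text
19.55 [ 0.56017146 -0.14900133  0.19964078] [1.79990084e+02 8.42481091e-03 1.75062443e+02] 0.04460070650114438
```

View pics/w5.png

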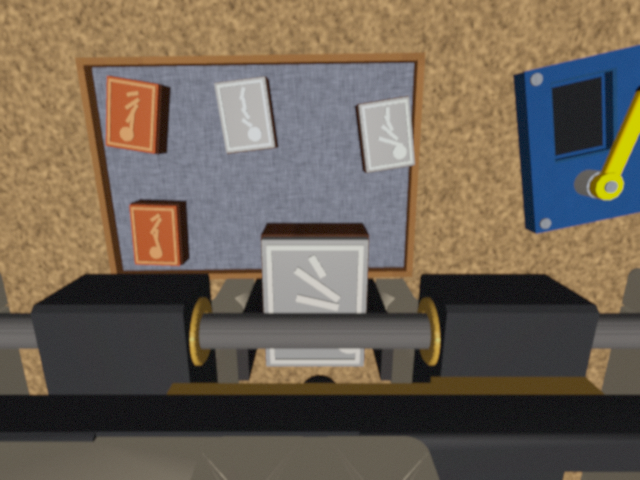

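The wrist view shows the crate with copper at (135,115) and (157,233), and zinc at (245,115) and (387,134). The held zinc block is at (315,300), and there is free floor around (310,220).

```bash
cat >> h.py <<'E'
def crate_view(im,K,R,t):
    hsv=cv2.cvtColor(im,cv2.COLOR_RGB2HSV)
    cu=cv2.inRange(hsv,(0,150,120),(12,255,255))|cv2.inRange(hsv,(172,150,120),(180,255,255)); cu=cv2.morphologyEx(cu,cv2.MORPH_CLOSE,np.ones((9,9))); cu[272:]=0
    zn=cv2.inRange(hsv,(0,0,120),(180,28,255)); zn=cv2.morphologyEx(zn,cv2.MORPH_CLOSE,np.ones((9,9))); zn[222:]=0
    print("cu",blob(cu,.034,K,R,t)); print("zn",blob(zn,.034,K,R,t))
E
python3 - <<'E'
from h import *
im,K,R,t=cap("wrist"); crate_view(im,K,R,t)
for p in((78,60),(423,53),(410,275),(117,275)): print(ray(p,.02,K,R,t)[:2])
E
```

```text
cu [(0.5671, -0.2967, 0.0564, 0.0415, -6.9), (0.4607, -0.2952, 0.057, 0.0399, -13.9)]
zn [(0.4972, -0.1902, 0.2736, 0.1354, 85.6)]
[ 0.41046528 -0.33946149]
[ 0.43063581 -0.04121987]
[ 0.63463416 -0.0564234 ]
[ 0.60907488 -0.35026718]
```

Call:
{"op": "arm_command", "data": {
  "travel": [
    [0.03,-0.03,-0.08],
    [0.03,-0.03,-0.18],
    [0.03,-0.03,-0.28],
    [0.03,-0.03,-0.34],
    [0.03,-0.03,-0.37],
    [0.03,-0.03,-0.388],
    [0.03,-0.03,-0.396],
    [0.03,-0.03,-0.396]
  ],
  "delta_rot": [
    [0,0,0],
    [0,0,0],
    [0,0,0],
    [0,0,0],
    [0,0,0],
    [0,0,0],
    [0,0,0],
    [0,0,0]
  ]
}}

```text
time_s: 20.6
tcp_pos: [0.5758, -0.165, 0.0024]
eef_rot: [180.0, 0.1, 175.0]
contact_force: [0.1, -0.9, -1.4]
gripper_width: 0.0445
gripper_force: 30.0
```

Call:
{"op": "arm_command", "data": {
  "travel": [
    [0,0,0],
    [0,0,0],
    [0,0,0],
    [0,0,0.06],
    [0,0,0.15],
    [-0.03,-0.12,0.3],
    [-0.06,-0.2,0.4],
    [-0.06,-0.2,0.4],
    [-0.06,-0.2,0.4]
  ],
  "delta_rot": [
    [0,0,0],
    [0,0,0],
    [0,0,0],
    [0,0,0],
    [0,0,0],
    [0,0,0],
    [0,0,0],
    [0,0,0],
    [0,0,0]
  ],
  "grip": 0.68
}}

```text
time_s: 21.72
tcp_pos: [0.5458, -0.267, 0.2047]
eef_rot: [-179.9, 0.3, 174.9]
contact_force: [-0.5, 0.9, -1.0]
gripper_width: 0.0599
gripper_force: 0.0
```

Run:
```python
from h import *
im,K,R,t=cap("wrist","w6.png"); s=r.get_state()
print(s["time_s"],s["tcp_pos"],s["eef_rot"],s["gripper_width"]); crate_view(im,K,R,t)
```

```text
21.775 [ 0.545189   -0.26582111  0.20269248] [1.79998509e+02 1.37891332e-01 1.74881613e+02] 0.05980206392334396
cu [(0.5663, -0.2962, 0.0544, 0.0412, -5.2), (0.4622, -0.2946, 0.0516, 0.0389, -14.1)]
zn [(0.4963, -0.1941, 0.2821, 0.1342, 85.7)]
```

View pics/w6.png

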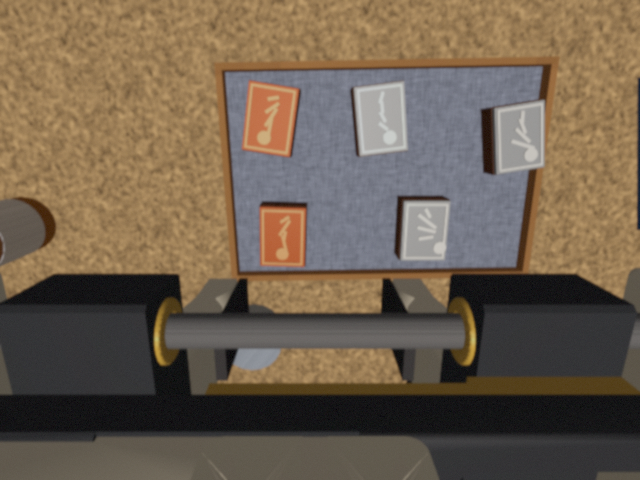

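The zinc block lies flat at (425,230) in the crate, and the copper blocks are undisturbed at (271,118) and (283,236). Next I'll pick the copper block nearer the camera's lower side.

Call:
{"op": "arm_command", "data": {
  "travel": [
    [0.042,-0.063,-0.08],
    [0.042,-0.063,-0.18],
    [0.042,-0.063,-0.28],
    [0.042,-0.063,-0.35],
    [0.042,-0.063,-0.38],
    [0.042,-0.063,-0.395],
    [0.042,-0.063,-0.399],
    [0.042,-0.063,-0.399]
  ],
  "delta_rot": [
    [0,0,0],
    [0,0,0],
    [0,0,0],
    [0,0,0],
    [0,0,0],
    [0,0,0],
    [0,0,0],
    [0,0,0]
  ]
}}

```text
time_s: 22.78
tcp_pos: [0.5669, -0.2967, 0.0032]
eef_rot: [-180.0, 0.1, 175.0]
contact_force: [0.3, 0.2, 0.7]
gripper_width: 0.0594
gripper_force: 0.0
```

Call:
{"op": "arm_command", "data": {
  "travel": [
    [0,0,0],
    [0,0,0],
    [0,0,0],
    [0,0,0],
    [0,0,0],
    [0,0,0.01],
    [0,0,0.04],
    [0,0,0.1],
    [0,0,0.2],
    [0,0,0.2]
  ],
  "delta_rot": [
    [0,0,0],
    [0,0,0],
    [0,0,0],
    [0,0,0],
    [0,0,0],
    [0,0,0],
    [0,0,0],
    [0,0,0],
    [0,0,0],
    [0,0,0]
  ],
  "grip": 0
}}

```text
time_s: 24.02
tcp_pos: [0.569, -0.2975, 0.1076]
eef_rot: [-179.9, 0.5, 175.0]
contact_force: [0.5, -0.3, -2.3]
gripper_width: 0.0445
gripper_force: 30.0
```

Run:
```python
from h import *
im,K,R,t=cap("wrist"); s=r.get_state(); print(s["tcp_pos"],s["eef_rot"])
hsv=cv2.cvtColor(im,cv2.COLOR_RGB2HSV)
cu=cv2.morphologyEx(cv2.inRange(hsv,(0,150,100),(12,255,255)),cv2.MORPH_CLOSE,np.ones((25,25)))
for c in cv2.findContours(cu,0,2)[0]:
    if cv2.contourArea(c)>2000: print(cv2.boundingRect(c))
z=s["tcp_pos"][2]+.0315  # face top
print([proj(s["tcp_pos"]+[dx,0,.0315],K,R,t) for dx in(-.03,0,.03)])
```

```text
[ 0.56743003 -0.29676763  0.10496845] [-179.97470321    0.26790574  174.98307947]
(263, 245, 105, 69)
(258, 14, 81, 111)
[array([304.06604623, 235.60799663]), array([310.63309159, 302.36062943]), array([316.57619114, 362.77098435])]
```

Call:
{"op": "arm_command", "data": {
  "travel": [
    [0,0,0.1],
    [-0.02,0.1,0.16],
    [-0.04,0.2,0.16],
    [-0.07,0.3,0.16],
    [-0.09,0.4,0.16],
    [-0.11,0.5,0.16],
    [-0.14,0.6,0.16],
    [-0.15,0.7,0.16],
    [-0.171,0.8,0.16],
    [-0.171,0.9,0.16],
    [-0.171,0.9,0.16],
    [-0.171,0.9,0.16]
  ],
  "delta_rot": [
    [0,0,0],
    [0,0,0.02],
    [0,0,0.04],
    [0,0,0.06],
    [0,0,0.08],
    [0,0,0.1],
    [0,0,0.12],
    [0,0,0.139],
    [0,0,0.139],
    [0,0,0.139],
    [0,0,0.139],
    [0,0,0.139]
  ]
}}

```text
time_s: 25.58
tcp_pos: [0.4798, 0.1532, 0.1813]
eef_rot: [-180.0, -0.1, -172.5]
contact_force: [0.0, -0.8, -1.4]
gripper_width: 0.0446
gripper_force: 30.0
```

Call:
{"op": "arm_command", "data": {
  "travel": [
    [0,0.05,0],
    [0,0.104,0],
    [0,0.104,-0.06],
    [0,0.104,-0.14],
    [0,0.104,-0.22],
    [0,0.104,-0.27],
    [0,0.104,-0.3],
    [0,0.104,-0.3],
    [0,0.104,-0.3]
  ],
  "delta_rot": [
    [0,0,0],
    [0,0,0],
    [0,0,0],
    [0,0,0],
    [0,0,0],
    [0,0,0],
    [0,0,0],
    [0,0,0],
    [0,0,0]
  ]
}}

```text
time_s: 26.7
tcp_pos: [0.4813, 0.2056, 0.033]
eef_rot: [180.0, 0.1, -172.5]
contact_force: [1.3, 0.2, -2.2]
gripper_width: 0.0445
gripper_force: 30.0
```

Run:
```python
from h import *
im,K,R,t=cap("wrist","w7.png"); s=r.get_state(); print(s["tcp_pos"],s["eef_rot"],s["contact_force"])
```

```text
[0.48134828 0.20585024 0.03318427] [ 1.79938629e+02  9.56976880e-02 -1.72520687e+02] [-0.74569527 -0.13245913 -1.80834642]
```

View pics/w7.png

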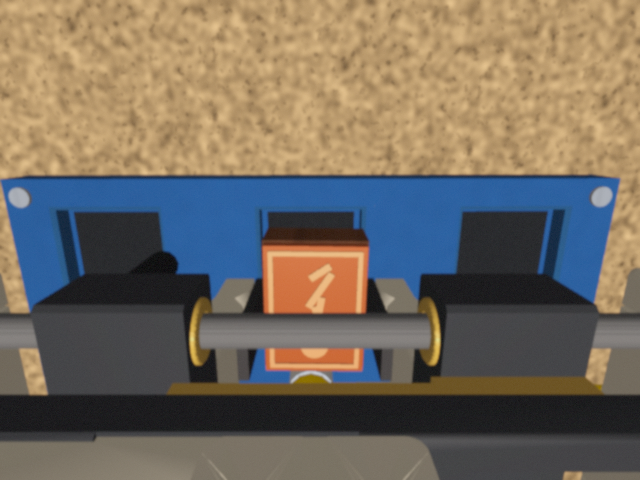

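The copper block is held above pocket 2. Its face spans rows 243–371, where the zinc's spanned 237–365, so it sits about 3 mm further toward +x in the grip. I'll shift −2 mm in x and lower it.

Call:
{"op": "arm_command", "data": {
  "travel": [
    [-0.004,0,0],
    [-0.004,0,-0.015],
    [-0.004,0,-0.025],
    [-0.004,0,-0.033],
    [-0.004,0,-0.041],
    [-0.004,0,-0.048],
    [-0.004,0,-0.054],
    [-0.004,0,-0.054]
  ],
  "delta_rot": [
    [0,0,0],
    [0,0,0],
    [0,0,0],
    [0,0,0],
    [0,0,0],
    [0,0,0],
    [0,0,0],
    [0,0,0]
  ]
}}

```text
time_s: 27.75
tcp_pos: [0.4787, 0.2055, 0.0051]
eef_rot: [180.0, 0.0, -172.5]
contact_force: [0.2, -1.0, -0.8]
gripper_width: 0.0451
gripper_force: 30.0
```

Call:
{"op": "arm_command", "data": {
  "travel": [
    [0,0,0],
    [0,0,0],
    [0,0,0],
    [0,0,0.06],
    [0.02,0,0.2],
    [0.035,0.02,0.36],
    [0.035,0.02,0.36],
    [0.035,0.02,0.36],
    [0.035,0.02,0.36]
  ],
  "delta_rot": [
    [0,0,0],
    [0,0,0],
    [0,0,0],
    [0,0,0],
    [0,0,0],
    [0,0,0],
    [0,0,0],
    [0,0,0],
    [0,0,0]
  ],
  "grip": 0.66
}}

```text
time_s: 28.88
tcp_pos: [0.4955, 0.2151, 0.1843]
eef_rot: [-180.0, -0.1, -172.5]
contact_force: [0.4, -0.3, 0.5]
gripper_width: 0.058
gripper_force: 0.0
```

Run:
```python
from h import *
im,K,R,t=cap("wrist","w8.png"); s=r.get_state(); print(s["time_s"],s["tcp_pos"],s["eef_rot"],s["contact_force"])
hsv=cv2.cvtColor(im,cv2.COLOR_RGB2HSV)
cu=cv2.morphologyEx(cv2.inRange(hsv,(0,150,100),(12,255,255)),cv2.MORPH_CLOSE,np.ones((9,9))); cu[265:]=0
print(blob(cu,.036,K,R,t)); print(frame_pose(im,K,R,t))
```

```text
28.925 [0.49537409 0.21490327 0.18389505] [-1.79953239e+02 -9.91292235e-02 -1.72527432e+02] [ 1.27725188  1.1987842  -0.32171667]
[(0.4774, 0.2075, 0.0541, 0.0432, 7.5)]
((0.5068088173866272, 0.2091657519340515), (0.14841824769973755, 0.3096035122871399), 7.461552619934082)
```

View pics/w8.png

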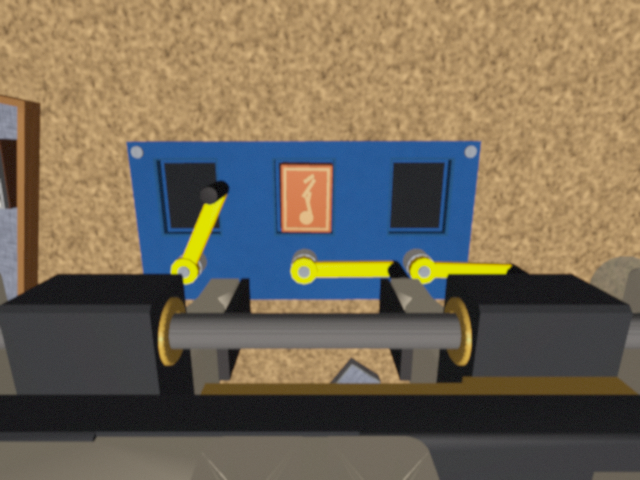

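Copper is in pocket 2 at (306,198), within the pocket outline, and levers 2 and 3 are open. I'll go back for the other copper block.

Call:
{"op": "arm_command", "data": {
  "travel": [
    [0,-0.1,0.033],
    [0,-0.2,0.033],
    [0.02,-0.3,0.033],
    [0.04,-0.4,0.033],
    [0.06,-0.5,0.033],
    [0.07,-0.6,0.033],
    [0.08,-0.7,0.033],
    [0.098,-0.8,0.033],
    [0.098,-0.9,0.033],
    [0.098,-0.96,0.033],
    [0.098,-0.96,0.033],
    [0.098,-0.96,0.033],
    [0.098,-0.96,0.033]
  ],
  "delta_rot": [
    [0,0,0],
    [0,0,-0.03],
    [0,0,-0.06],
    [0,0,-0.09],
    [0,0,-0.12],
    [0,0,-0.15],
    [0,0,-0.18],
    [0,0,-0.21],
    [0,0,-0.239],
    [0,0,-0.239],
    [0,0,-0.239],
    [0,0,-0.239],
    [0,0,-0.239]
  ]
}}

```text
time_s: 30.55
tcp_pos: [0.5451, -0.2636, 0.2013]
eef_rot: [180.0, -0.0, 166.0]
contact_force: [0.8, 0.5, 0.6]
gripper_width: 0.058
gripper_force: 0.0
```

Run:
```python
from h import *
im,K,R,t=cap("wrist","w9.png"); s=r.get_state(); print(s["time_s"],s["tcp_pos"],s["eef_rot"]); crate_view(im,K,R,t)
im,K,R,t=cap("scene"); 
hsv=cv2.cvtColor(im,cv2.COLOR_RGB2HSV)
cu=cv2.inRange(hsv,(0,150,120),(12,255,255)); cu=cv2.morphologyEx(cu,cv2.MORPH_CLOSE,np.ones((3,3))); cu[:240]=0; cu[345:]=0
print(blob(cu,.034,K,R,t,60))
```

```text
30.6 [ 0.54517903 -0.26363907  0.20149515] [ 1.79996761e+02 -8.52156245e-03  1.66047220e+02]
cu [(0.4608, -0.2946, 0.0473, 0.0391, -14.0)]
zn [(0.5097, -0.1948, 0.2812, 0.1611, 85.6)]
[(0.4614, -0.3013, 0.0571, 0.0412, -14.0)]
```

Run:
```python
from h import *
im,K,R,t=cap("wrist")
hsv=cv2.cvtColor(im,cv2.COLOR_RGB2HSV)
for v in(90,105,120,150):
    cu=cv2.inRange(hsv,(0,140,v),(14,255,255))|cv2.inRange(hsv,(170,140,v),(180,255,255)); cu=cv2.morphologyEx(cu,cv2.MORPH_CLOSE,np.ones((13,13))); cu[272:]=0
    print(v,blob(cu,.034,K,R,t),[cv2.boundingRect(c) for c in cv2.findContours(cu,0,2)[0] if cv2.contourArea(c)>300])
x,y=cv2.boundingRect(cv2.findContours(cu,0,2)[0][0])[:2]
cv2.imwrite("pics/w9c.png",cv2.resize(im[40:240,140:400,::-1],None,fx=3,fy=3,interpolation=cv2.INTER_CUBIC))
```

```text
90 [(0.5809, -0.064, 0.1009, 0.0308, -20.9), (0.4534, -0.2918, 0.0971, 0.0768, 84.2), (0.4336, -0.1032, 0.1244, 0.0372, 68.7)] [(352, 138, 186, 134), (193, 22, 342, 250)]
105 [(0.5848, -0.0639, 0.0932, 0.028, -21.0), (0.4509, -0.3084, 0.0712, 0.0694, 76.0), (0.4336, -0.1032, 0.1244, 0.0372, 68.7)] [(358, 141, 180, 131), (193, 22, 342, 142)]
120 [(0.5801, -0.0615, 0.0871, 0.0043, -3.9), (0.4508, -0.3085, 0.071, 0.0694, 76.0), (0.4368, -0.0818, 0.0877, 0.0357, 60.6)] [(359, 141, 179, 131), (193, 53, 193, 111), (390, 22, 145, 60)]
150 [(0.4605, -0.2963, 0.0566, 0.0416, -14.0)] [(227, 96, 50, 68)]
```

View pics/w9c.png

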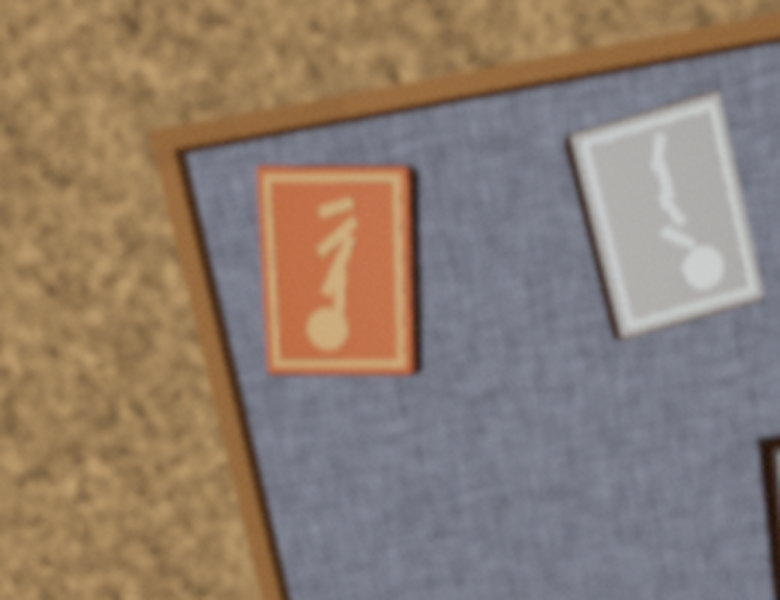

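The crop shows the copper block at (337,270), square to the tool with room on both sides for the fingers. I'll pick it.

Call:
{"op": "arm_command", "data": {
  "travel": [
    [-0.1,-0.04,-0.05],
    [-0.166,-0.063,-0.15],
    [-0.166,-0.063,-0.25],
    [-0.166,-0.063,-0.33],
    [-0.166,-0.063,-0.375],
    [-0.166,-0.063,-0.393],
    [-0.166,-0.063,-0.399],
    [-0.166,-0.063,-0.399]
  ],
  "delta_rot": [
    [0,0,0],
    [0,0,0],
    [0,0,0],
    [0,0,0],
    [0,0,0],
    [0,0,0],
    [0,0,0],
    [0,0,0]
  ]
}}

```text
time_s: 31.7
tcp_pos: [0.4628, -0.2961, 0.0029]
eef_rot: [-180.0, 0.1, 166.0]
contact_force: [0.5, 0.4, 0.2]
gripper_width: 0.0577
gripper_force: 0.0
```

Call:
{"op": "arm_command", "data": {
  "travel": [
    [0,0,0],
    [0,0,0],
    [0,0,0],
    [0,0,0],
    [0,0,0],
    [0,0,0.01],
    [0,0,0.04],
    [0,0,0.1],
    [0,0,0.2],
    [0,0,0.3],
    [0,0,0.36],
    [0,0,0.36]
  ],
  "delta_rot": [
    [0,0,0],
    [0,0,0],
    [0,0,0],
    [0,0,0],
    [0,0,0],
    [0,0,0],
    [0,0,0],
    [0,0,0],
    [0,0,0],
    [0,0,0],
    [0,0,0],
    [0,0,0]
  ],
  "grip": 0
}}

```text
time_s: 33.2
tcp_pos: [0.4634, -0.2965, 0.1857]
eef_rot: [-180.0, 0.3, 166.0]
contact_force: [0.1, 0.9, -2.7]
gripper_width: 0.0445
gripper_force: 30.0
```

Run:
```python
from h import *
im,K,R,t=cap("wrist","w10.png")
c=im[225:385,305:325].astype(int).mean(1); 
red=c[:,0]-c[:,2]; print([(225+i,int(red[i]),int(c[i].sum())) for i in range(0,160) if i<40 or i>125])
```

```text
[(225, 28, 74), (226, 26, 77), (227, 26, 80), (228, 26, 79), (229, 26, 80), (230, 27, 80), (231, 28, 79), (232, 33, 94), (233, 39, 126), (234, 45, 150), (235, 49, 150), (236, 53, 139), (237, 65, 152), (238, 90, 223), (239, 114, 302), (240, 123, 343), (241, 125, 355), (242, 121, 349), (243, 109, 356), (244, 96, 405), (245, 92, 457), (246, 93, 483), (247, 93, 488), (248, 97, 470), (249, 107, 426), (250, 120, 376), (251, 126, 354), (252, 127, 351), (253, 127, 350), (254, 128, 348), (255, 127, 351), (256, 128, 348), (257, 127, 348), (258, 126, 346), (259, 123, 347), (260, 117, 356), (261, 112, 375), (262, 106, 398), (263, 102, 423), (264, 98, 449), (351, 123, 356), (352, 128, 331), (353, 131, 314), (354, 132, 306), (355, 127, 301), (356, 114, 293), (357, 102, 329), (358, 104, 402), (359, 108, 444), (360, 110, 449), (361, 114, 425), (362, 119, 376), (363, 122, 335), (364, 105, 345), (365, 86, 370), (366, 75, 383), (367, 71, 384), (368, 70, 380), (369, 70, 378), (370, 71, 380), (371, 70, 379), (372, 70, 376), (373, 70, 377), (374, 70, 375), (375, 70, 376), (376, 69, 368), (377, 66, 352), (378, 58, 330), (379, 45, 297), (380, 29, 258), (381, 20, 231), (382, 23, 212), (383, 39, 200), (384, 54, 187)]
```

Call:
{"op": "arm_command", "data": {
  "travel": [
    [0.013,0.1,0],
    [0.013,0.2,0],
    [0.013,0.3,0],
    [0.013,0.4,0],
    [0.013,0.5,0],
    [0.013,0.6,0],
    [0.013,0.7,0],
    [0.013,0.8,0],
    [0.013,0.9,0],
    [0.013,1.0,0],
    [0.013,1.0,0]
  ],
  "delta_rot": [
    [0,0,0.02],
    [0,0,0.05],
    [0,0,0.08],
    [0,0,0.11],
    [0,0,0.14],
    [0,0,0.17],
    [0,0,0.2],
    [0,0,0.22],
    [0,0,0.239],
    [0,0,0.239],
    [0,0,0.239]
  ]
}}

```text
time_s: 34.62
tcp_pos: [0.4678, 0.2063, 0.1805]
eef_rot: [-179.9, -0.1, -172.3]
contact_force: [-0.5, -0.7, -2.5]
gripper_width: 0.0446
gripper_force: 30.0
```

Call:
{"op": "arm_command", "data": {
  "travel": [
    [0,0.1,0],
    [0,0.212,0],
    [0,0.212,0],
    [0,0.212,-0.08],
    [0,0.212,-0.16],
    [0,0.212,-0.24],
    [0,0.212,-0.28],
    [0,0.212,-0.3],
    [0,0.212,-0.3],
    [0,0.212,-0.3]
  ],
  "delta_rot": [
    [0,0,0],
    [0,0,0],
    [0,0,0],
    [0,0,0],
    [0,0,0],
    [0,0,0],
    [0,0,0],
    [0,0,0],
    [0,0,0],
    [0,0,0]
  ]
}}

```text
time_s: 35.88
tcp_pos: [0.4691, 0.3102, 0.033]
eef_rot: [180.0, 0.1, -172.5]
contact_force: [-0.2, 0.1, -2.4]
gripper_width: 0.0449
gripper_force: 30.0
```

Call:
{"op": "arm_command", "data": {
  "travel": [
    [0,0,-0.012],
    [0,0,-0.022],
    [0,0,-0.03],
    [0,0,-0.038],
    [0,0,-0.046],
    [0,0,-0.054],
    [0,0,-0.054]
  ],
  "delta_rot": [
    [0,0,0],
    [0,0,0],
    [0,0,0],
    [0,0,0],
    [0,0,0],
    [0,0,0],
    [0,0,0]
  ]
}}

```text
time_s: 36.75
tcp_pos: [0.4686, 0.31, 0.005]
eef_rot: [180.0, 0.0, -172.5]
contact_force: [-0.1, -1.3, -2.2]
gripper_width: 0.0447
gripper_force: 30.0
```

Call:
{"op": "arm_command", "data": {
  "travel": [
    [0,0,0],
    [0,0,0],
    [0,0,0],
    [0,0,0.06],
    [0,0,0.18],
    [0.03,-0.08,0.3],
    [0.055,-0.189,0.36],
    [0.055,-0.189,0.36],
    [0.055,-0.189,0.36],
    [0.055,-0.189,0.36]
  ],
  "delta_rot": [
    [0,0,0],
    [0,0,0],
    [0,0,0],
    [0,0,0],
    [0,0,0],
    [0,0,0],
    [0,0,0],
    [0,0,0],
    [0,0,0],
    [0,0,0]
  ],
  "grip": 0.66
}}

```text
time_s: 38.0
tcp_pos: [0.4955, 0.2158, 0.1839]
eef_rot: [-180.0, -0.1, -172.5]
contact_force: [-0.1, 0.9, -0.9]
gripper_width: 0.0578
gripper_force: 0.0
```

Run:
```python
from h import *
im,K,R,t=cap("wrist","w11.png"); s=r.get_state(); print(s["time_s"],s["tcp_pos"])
hsv=cv2.cvtColor(im,cv2.COLOR_RGB2HSV)
for v in (110,130,150):
    cu=cv2.inRange(hsv,(0,110,v),(14,255,255)); cu=cv2.morphologyEx(cu,cv2.MORPH_CLOSE,np.ones((13,13))); cu[250:]=0; cu[:150]=0
    print(blob(cu,.036,K,R,t))
f=frame_pose(im,K,R,t); print(f)
a=np.radians(f[2]); ex=np.array([np.cos(a),np.sin(a)]); ey=np.array([-ex[1],ex[0]])
for y in(0,.105): print("pocket",np.array(f[0])-.025*ex+y*ey)
ye=cv2.inRange(hsv,(22,150,120),(34,255,255)); ye[290:]=0
print("levers",blob(ye,.047,K,R,t))
```

```text
38.05 [0.49548968 0.21589631 0.18377645]
[(0.4669, 0.3116, 0.0587, 0.0436, 7.5), (0.4799, 0.2079, 0.06, 0.0439, 6.1), (0.5145, -0.0383, 0.0897, 0.006, -4.0)]
[(0.4668, 0.3117, 0.0587, 0.0433, 7.5), (0.4803, 0.208, 0.0593, 0.0439, 6.1)]
[(0.4672, 0.3119, 0.0579, 0.043, 7.5), (0.4802, 0.2079, 0.0588, 0.0437, 6.4)]
((0.5066920518875122, 0.20908260345458984), (0.14817272126674652, 0.30959251523017883), 7.49078369140625)
pocket [0.48190541 0.20582344]
pocket [0.4682169  0.30992735]
levers [(0.5258, 0.3508, 0.0896, 0.0233, -87.2), (0.5368, 0.246, 0.0881, 0.0234, -82.5), (0.5256, 0.1217, 0.0872, 0.0227, -22.6)]
```

View pics/w11.png

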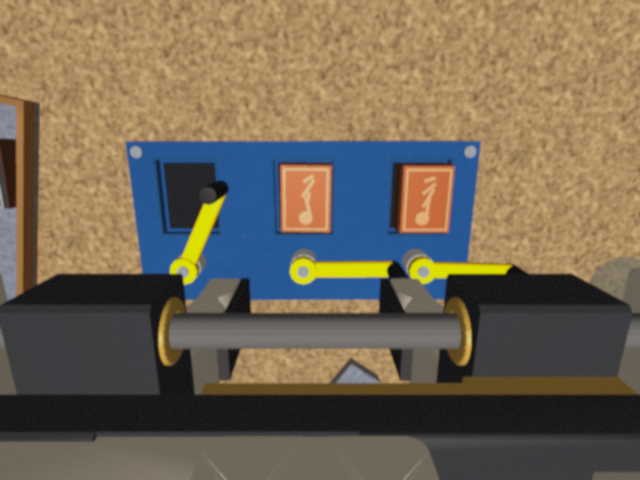

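Both copper blocks read within 2–3 mm of their pocket centres, and levers 2 and 3 are still open. I'll check the seating height by touching each block with shut fingers.

Call:
{"op": "arm_command", "data": {
  "travel": [
    [-0.056,0.1,0],
    [-0.056,0.189,-0.06],
    [-0.056,0.189,-0.16],
    [-0.056,0.189,-0.26],
    [-0.056,0.189,-0.31],
    [-0.056,0.189,-0.328],
    [-0.056,0.189,-0.334],
    [-0.056,0.189,-0.338],
    [-0.056,0.189,-0.341],
    [-0.056,0.189,-0.341]
  ],
  "delta_rot": [
    [0,0,0],
    [0,0,0],
    [0,0,0],
    [0,0,0],
    [0,0,0],
    [0,0,0],
    [0,0,0],
    [0,0,0],
    [0,0,0],
    [0,0,0]
  ],
  "grip": 0
}}

```text
time_s: 39.3
tcp_pos: [0.4686, 0.3106, 0.0163]
eef_rot: [179.9, 0.1, -172.5]
contact_force: [-2.7, -0.1, 7.3]
gripper_width: 0.001
gripper_force: 3.5
```

Call:
{"op": "arm_command", "data": {
  "travel": [
    [0,0,0.08],
    [0,0,0.08],
    [0.026,-0.208,0.08],
    [0.026,-0.208,0.08],
    [0.026,-0.208,0.03],
    [0.026,-0.208,0.01],
    [0.026,-0.208,0.004],
    [0.026,-0.208,0],
    [0.026,-0.208,0]
  ],
  "delta_rot": [
    [0,0,0],
    [0,0,0],
    [0,0,0],
    [0,0,0],
    [0,0,0],
    [0,0,0],
    [0,0,0],
    [0,0,0],
    [0,0,0]
  ]
}}

```text
time_s: 40.42
tcp_pos: [0.481, 0.206, 0.0162]
eef_rot: [-180.0, -0.0, -172.4]
contact_force: [-5.9, -4.2, 16.9]
gripper_width: 0.0006
gripper_force: 8.1
```

Both block tops are at z ≈ 0.036, so both are fully seated. Now I'll shut the levers, starting with lever 3.

Call:
{"op": "arm_command", "data": {
  "travel": [
    [0,0,0.09],
    [0,0,0.17],
    [0.02,0.1,0.17],
    [0.04,0.22,0.17],
    [0.066,0.34,0.17],
    [0.066,0.382,0.17],
    [0.066,0.382,0.17],
    [0.066,0.382,0.1],
    [0.066,0.382,0.06],
    [0.066,0.382,0.042],
    [0.066,0.382,0.042]
  ],
  "delta_rot": [
    [0,0,0],
    [0,0,0],
    [0,0,0],
    [0,0,0],
    [0,0,0],
    [0,0,0],
    [0,0,0],
    [0,0,0],
    [0,0,0],
    [0,0,0],
    [0,0,0]
  ],
  "grip": 0.45,
  "newtons": 15
}}

```text
time_s: 41.8
tcp_pos: [0.514, 0.3962, 0.0357]
eef_rot: [-180.0, -0.0, -172.5]
contact_force: [0.1, -0.5, -1.3]
gripper_width: 0.0399
gripper_force: 0.0
```

Call:
{"op": "arm_command", "data": {
  "travel": [
    [0,0,0],
    [0,0,0],
    [0,0,0],
    [0,0,0],
    [0,0,0]
  ],
  "delta_rot": [
    [0,0,0],
    [0,0,0],
    [0,0,0],
    [0,0,0],
    [0,0,0]
  ],
  "grip": 0
}}

```text
time_s: 42.42
tcp_pos: [0.514, 0.3945, 0.0361]
eef_rot: [-179.8, -0.1, -172.5]
contact_force: [0.1, -8.2, 5.9]
gripper_width: 0.0131
gripper_force: 15.0
```

Call:
{"op": "arm_command", "data": {
  "travel": [
    [-0.033,-0.012,0],
    [-0.069,-0.033,0],
    [-0.099,-0.063,0],
    [-0.12,-0.099,0],
    [-0.131,-0.139,0],
    [-0.132,-0.167,0],
    [-0.131,-0.181,0],
    [-0.13,-0.188,0],
    [-0.13,-0.188,0]
  ],
  "delta_rot": [
    [0,0,0],
    [0,0,0],
    [0,0,0],
    [0,0,0],
    [0,0,0],
    [0,0,0],
    [0,0,0],
    [0,0,0],
    [0,0,0]
  ]
}}

```text
time_s: 43.55
tcp_pos: [0.4482, 0.3046, 0.0362]
eef_rot: [179.8, -0.0, -172.5]
contact_force: [-13.0, 9.0, 5.4]
gripper_width: 0.0131
gripper_force: 15.0
```

Call:
{"op": "arm_command", "data": {
  "travel": [
    [0,0,0],
    [0,0,0],
    [0,0,0.06],
    [0,0,0.13],
    [0.05,-0.01,0.13],
    [0.148,-0.024,0.13],
    [0.148,-0.024,0.13],
    [0.148,-0.024,0.07],
    [0.148,-0.024,0.03],
    [0.148,-0.024,0],
    [0.148,-0.024,0]
  ],
  "delta_rot": [
    [0,0,0],
    [0,0,0],
    [0,0,0],
    [0,0,0],
    [0,0,0],
    [0,0,0],
    [0,0,0],
    [0,0,0],
    [0,0,0],
    [0,0,0],
    [0,0,0]
  ],
  "grip": 0.38
}}

```text
time_s: 44.92
tcp_pos: [0.5224, 0.2902, 0.0345]
eef_rot: [-179.9, -0.1, -172.5]
contact_force: [0.3, 0.6, 0.7]
gripper_width: 0.0331
gripper_force: 0.0
```

Call:
{"op": "arm_command", "data": {
  "travel": [
    [0,0,0],
    [0,0,0],
    [0,0,0],
    [0,0,0],
    [0,0,0]
  ],
  "delta_rot": [
    [0,0,0],
    [0,0,0],
    [0,0,0],
    [0,0,0],
    [0,0,0]
  ],
  "grip": 0
}}

```text
time_s: 45.55
tcp_pos: [0.5231, 0.2898, 0.0363]
eef_rot: [-179.9, -0.0, -172.5]
contact_force: [0.1, -4.7, 3.7]
gripper_width: 0.0136
gripper_force: 15.0
```

Call:
{"op": "arm_command", "data": {
  "travel": [
    [-0.033,-0.012,0],
    [-0.069,-0.033,0],
    [-0.099,-0.063,0],
    [-0.12,-0.099,0],
    [-0.131,-0.139,0],
    [-0.132,-0.167,0],
    [-0.131,-0.181,0],
    [-0.13,-0.186,0],
    [-0.13,-0.186,0]
  ],
  "delta_rot": [
    [0,0,0],
    [0,0,0],
    [0,0,0],
    [0,0,0],
    [0,0,0],
    [0,0,0],
    [0,0,0],
    [0,0,0],
    [0,0,0]
  ]
}}

```text
time_s: 46.68
tcp_pos: [0.449, 0.1971, 0.0343]
eef_rot: [180.0, -0.7, -172.7]
contact_force: [-48.0, 20.3, 19.8]
gripper_width: 0.0085
gripper_force: 27.3
```

Force rose and the post slipped out of the pads, because the path was a few mm off in x. I'll open, lift and measure the levers.

Call:
{"op": "arm_command", "data": {
  "travel": [
    [0,0,0],
    [0,0,0],
    [0,0,0.06],
    [0,0,0.15],
    [0.076,0.035,0.3],
    [0.076,0.035,0.3],
    [0.076,0.035,0.3],
    [0.076,0.035,0.3]
  ],
  "delta_rot": [
    [0,0,0],
    [0,0,0],
    [0,0,0],
    [0,0,0],
    [0,0,0],
    [0,0,0],
    [0,0,0],
    [0,0,0]
  ],
  "grip": 0.45
}}

```text
time_s: 47.68
tcp_pos: [0.4953, 0.215, 0.1849]
eef_rot: [-180.0, -0.1, -172.5]
contact_force: [0.4, 0.1, -0.9]
gripper_width: 0.0394
gripper_force: 0.0
```

```bash
cat >> h.py <<'E'
def levers():
    im,K,R,t=cap("wrist","wl.png"); s=r.get_state(); print(s["time_s"],s["tcp_pos"])
    hsv=cv2.cvtColor(im,cv2.COLOR_RGB2HSV); ye=cv2.inRange(hsv,(22,150,120),(34,255,255)); ye[285:]=0
    for b in blob(ye,.047,K,R,t,150): print("lever",b,"theta",(187.5-b[4]+90)%180-90)
    bk=cv2.inRange(hsv,(0,0,0),(180,255,40)); bk[262:]=0; bk[:100]=0
    n,l,st,ce=cv2.connectedComponentsWithStats(bk)
    for i in range(1,n):
        if 80<st[i,4]<6000: print("dark",st[i],ce[i])
    cu=cv2.morphologyEx(cv2.inRange(hsv,(0,110,130),(14,255,255)),cv2.MORPH_CLOSE,np.ones((25,25))); cu[250:]=0
    print("cu",blob(cu,.036,K,R,t))
E
python3 -c "
from h import *
levers()"
```

```text
47.725 [0.49513142 0.21484333 0.18459588]
lever (0.5242, 0.1223, 0.0846, 0.0227, -22.6) theta 30.100000000000023
lever (0.512, 0.2097, 0.0825, 0.0222, 7.5) theta 0.0
lever (0.4919, 0.3105, 0.0827, 0.023, 11.6) theta -4.100000000000023
dark [422 172  18  16 165] [429.51515152 178.78787879]
dark [203 182  25  16 193] [218.2642487  187.60103627]
cu [(0.4668, 0.3117, 0.0589, 0.0434, 7.5), (0.4803, 0.208, 0.0595, 0.0438, 6.4)]
```

Call:
{"op": "arm_command", "data": {
  "travel": [
    [-0.034,-0.08,-0.05],
    [-0.034,-0.159,-0.12],
    [-0.034,-0.159,-0.16],
    [-0.034,-0.159,-0.22],
    [-0.034,-0.159,-0.27],
    [-0.034,-0.159,-0.3],
    [-0.034,-0.159,-0.3]
  ],
  "delta_rot": [
    [0,0,0],
    [0,0,0],
    [0,0,0],
    [0,0,0],
    [0,0,0],
    [0,0,0],
    [0,0,0]
  ]
}}

```text
time_s: 48.6
tcp_pos: [0.4775, 0.1349, 0.0339]
eef_rot: [-179.9, -0.2, -172.5]
contact_force: [-0.3, -0.0, 0.7]
gripper_width: 0.0392
gripper_force: 0.0
```

Call:
{"op": "arm_command", "data": {
  "travel": [
    [0,0,0],
    [0,0,0],
    [0,0,0],
    [0,0,0],
    [0,0,0]
  ],
  "delta_rot": [
    [0,0,0],
    [0,0,0],
    [0,0,0],
    [0,0,0],
    [0,0,0]
  ],
  "grip": 0
}}

```text
time_s: 49.22
tcp_pos: [0.4796, 0.136, 0.0361]
eef_rot: [180.0, 0.1, -172.5]
contact_force: [0.9, -2.0, 4.7]
gripper_width: 0.0134
gripper_force: 15.0
```

Call:
{"op": "arm_command", "data": {
  "travel": [
    [-0.004,-0.016,0],
    [-0.007,-0.031,0],
    [-0.008,-0.059,0],
    [-0.007,-0.073,0],
    [-0.006,-0.08,0],
    [-0.006,-0.08,0]
  ],
  "delta_rot": [
    [0,0,0],
    [0,0,0],
    [0,0,0],
    [0,0,0],
    [0,0,0],
    [0,0,0]
  ]
}}

```text
time_s: 49.98
tcp_pos: [0.4759, 0.0965, 0.0357]
eef_rot: [179.9, -0.0, -172.5]
contact_force: [-6.1, 6.2, 6.7]
gripper_width: 0.0134
gripper_force: 15.0
```

Lever 1 is at its stop. I'll re-grip post 2 and push it gently to its stop to be sure, since it slipped earlier.

Call:
{"op": "arm_command", "data": {
  "travel": [
    [0,0,0],
    [0,0,0],
    [0,0,0.06],
    [0,0,0.13],
    [-0.01,0.1,0.13],
    [-0.027,0.214,0.13],
    [-0.027,0.214,0.13],
    [-0.027,0.214,0.07],
    [-0.027,0.214,0.03],
    [-0.027,0.214,0],
    [-0.027,0.214,0]
  ],
  "delta_rot": [
    [0,0,0],
    [0,0,0],
    [0,0,0],
    [0,0,0],
    [0,0,0],
    [0,0,0],
    [0,0,0],
    [0,0,0],
    [0,0,0],
    [0,0,0],
    [0,0,0]
  ],
  "grip": 0.45
}}

```text
time_s: 51.35
tcp_pos: [0.4621, 0.2019, 0.0345]
eef_rot: [-179.9, -0.1, -172.5]
contact_force: [0.1, 0.1, 0.1]
gripper_width: 0.0391
gripper_force: 0.0
```

Call:
{"op": "arm_command", "data": {
  "travel": [
    [0,0,0],
    [0,0,0],
    [0,0,0],
    [0,0,0],
    [0,0,0],
    [0,-0.004,0],
    [0,-0.009,0],
    [0,-0.009,0]
  ],
  "delta_rot": [
    [0,0,0],
    [0,0,0],
    [0,0,0],
    [0,0,0],
    [0,0,0],
    [0,0,0],
    [0,0,0],
    [0,0,0]
  ],
  "grip": 0
}}

```text
time_s: 52.35
tcp_pos: [0.4632, 0.2007, 0.0361]
eef_rot: [179.8, 0.1, -172.5]
contact_force: [-5.9, 9.5, 3.0]
gripper_width: 0.0134
gripper_force: 15.0
```

Call:
{"op": "arm_command", "data": {
  "travel": [
    [0,0,0],
    [0,0,0],
    [0,0,0.06],
    [0,0,0.15],
    [0.067,0.033,0.3],
    [0.067,0.033,0.3],
    [0.067,0.033,0.3],
    [0.067,0.033,0.3]
  ],
  "delta_rot": [
    [0,0,0],
    [0,0,0],
    [0,0,0],
    [0,0,0],
    [0,0,0],
    [0,0,0],
    [0,0,0],
    [0,0,0]
  ],
  "grip": 0.45
}}

```text
time_s: 53.35
tcp_pos: [0.4951, 0.2141, 0.1842]
eef_rot: [-179.9, -0.1, -172.5]
contact_force: [0.2, -0.5, -0.2]
gripper_width: 0.0396
gripper_force: 0.0
```

```bash
python3 -c "
from h import *
levers()"
```

```text
53.4 [0.49502378 0.21403731 0.18407098]
lever (0.5119, 0.2096, 0.0833, 0.0221, 7.5) theta 0.0
lever (0.4916, 0.3112, 0.0815, 0.023, 11.3) theta -3.8000000000000114
lever (0.5182, 0.107, 0.0815, 0.0231, 3.9) theta 3.6000000000000227
dark [164 168  27  22 314] [176.94585987 177.90127389]
dark [423 173  18  16 168] [430.88690476 179.45238095]
cu [(0.4667, 0.3117, 0.0579, 0.0434, 7.4), (0.4801, 0.208, 0.0592, 0.0437, 6.2)]
```

Run:
```python
from h import *
im,K,R,t=cap("scene"); o=cv2.cvtColor(cv2.imread("pics/scene0.png"),cv2.COLOR_BGR2RGB)
d=(cv2.absdiff(im,o).max(2)>50).astype(np.uint8)*255
for c in cv2.findContours(cv2.morphologyEx(d,cv2.MORPH_CLOSE,np.ones((5,5))),0,2)[0]:
    x,y,w,h=cv2.boundingRect(c)
    if cv2.contourArea(c)>30: print((x,y,w,h),cv2.contourArea(c))
hsv=cv2.cvtColor(im,cv2.COLOR_RGB2HSV); zn=cv2.inRange(hsv,(0,0,125),(180,40,255)); poly=np.zeros_like(zn); cv2.fillPoly(poly,[np.array([(262,243),(324,269),(253,353),(187,318)])],255)
print(blob(cv2.morphologyEx(zn&poly,cv2.MORPH_CLOSE,np.ones((3,3))),.034,K,R,t,40))
```

```text
(235, 312, 32, 30) 562.0
(198, 295, 31, 30) 523.0
(268, 280, 30, 21) 212.5
(0, 246, 39, 67) 1672.5
(249, 244, 38, 26) 505.0
(296, 176, 31, 40) 439.5
(319, 153, 26, 25) 284.0
(66, 131, 17, 20) 193.0
(0, 109, 46, 45) 945.5
(50, 105, 10, 18) 38.5
(158, 92, 45, 68) 2170.5
(79, 77, 73, 100) 607.5
(295, 68, 51, 78) 1913.0
(95, 62, 11, 45) 113.5
(48, 11, 12, 29) 49.5
(298, 0, 44, 41) 1290.0
(144, 0, 30, 34) 732.0
(84, 0, 37, 43) 742.5
(70, 0, 11, 65) 317.5
[]
```

The change mask shows one crate zinc block was knocked, near (262,257). I'll check numerically that it still lies flat inside the crate.

Call:
{"op": "arm_command", "data": {
  "travel": [
    [0.05,-0.1,0.05],
    [0.1,-0.2,0.1],
    [0.1,-0.3,0.1],
    [0.1,-0.4,0.1],
    [0.1,-0.5,0.1],
    [0.1,-0.6,0.1],
    [0.1,-0.7,0.1],
    [0.1,-0.75,0.1],
    [0.1,-0.75,0.1],
    [0.1,-0.75,0.1]
  ],
  "delta_rot": [
    [0,0,0],
    [0,0,-0.03],
    [0,0,-0.06],
    [0,0,-0.09],
    [0,0,-0.12],
    [0,0,-0.139],
    [0,0,-0.139],
    [0,0,-0.139],
    [0,0,-0.139],
    [0,0,-0.139]
  ]
}}

```text
time_s: 54.7
tcp_pos: [0.5457, -0.1597, 0.2348]
eef_rot: [180.0, -0.1, 175.0]
contact_force: [-0.2, 0.1, -0.6]
gripper_width: 0.0397
gripper_force: 0.0
```

Run:
```python
from h import *
def zincs(im,K,R,t,z,amin):
    hsv=cv2.cvtColor(im,cv2.COLOR_RGB2HSV); h=hsv.astype(int)
    for s,v in((25,130),(35,110),(25,150)):
        m=((h[...,1]<s)&(h[...,2]>v)).astype(np.uint8)*255
        m=cv2.morphologyEx(m,cv2.MORPH_OPEN,np.ones((3,3)));m=cv2.morphologyEx(m,cv2.MORPH_CLOSE,np.ones((7,7)))
        print((s,v),[b for b in blob(m,z,K,R,t,amin) if .03<b[2]<.08 and -.38<b[1]<-.03 and .38<b[0]<.66])
im,K,R,t=cap("wrist","w12.png"); print(r.get_state()["tcp_pos"]); im[270:]=0
zincs(im,K,R,t,.034,300)
W=(K,R,t,im)
im,K,R,t=cap("scene","s12.png"); zincs(im,K,R,t,.034,40)
# crate frame from the lip inner outline: felt hull at floor height, wrist
K,R,t,im=W; hsv=cv2.cvtColor(im,cv2.COLOR_RGB2HSV)
m=cv2.inRange(hsv,(105,25,60),(130,110,190)); m=cv2.morphologyEx(m,cv2.MORPH_OPEN,np.ones((5,5)))
c=max(cv2.findContours(m,0,2)[0],key=cv2.contourArea)
P=np.array([ray(p[0],.006,K,R,t)[:2] for p in cv2.convexHull(c)],np.float32); b=cv2.minAreaRect(P); print("felt",b); print(cv2.boxPoints(b))
print("bgcol", im[137,330], hsv[137,330])
```

```text
[ 0.54584464 -0.15938974  0.23508594]
(25, 130) [(0.5754, -0.1627, 0.0591, 0.0464, -4.8), (0.496, -0.0768, 0.0622, 0.045, 3.4), (0.4691, -0.1999, 0.0622, 0.045, 1.9)]
(35, 110) []
(25, 150) [(0.5754, -0.1629, 0.0594, 0.0423, -4.3), (0.496, -0.077, 0.0584, 0.0435, 3.6), (0.4691, -0.1999, 0.0586, 0.0441, 1.9)]
(25, 130) []
(35, 110) [(0.5746, -0.1652, 0.0582, 0.0438, -4.3), (0.471, -0.203, 0.0548, 0.0424, 3.1), (0.4969, -0.0829, 0.0566, 0.039, 4.0)]
(25, 150) []
felt ((0.5216768383979797, -0.1983499377965927), (0.28855663537979126, 0.19209378957748413), 85.78954315185547)
[[ 0.41529623 -0.33518708]
 [ 0.6068716  -0.34929064]
 [ 0.6280575  -0.0615128 ]
 [ 0.43648207 -0.04740924]]
bgcol [127 131 144] [113  30 144]
```

Call:
{"op": "arm_command", "data": {
  "travel": [
    [-0.1,0.162,-0.05],
    [-0.1,0.162,-0.15],
    [-0.1,0.162,-0.25],
    [-0.1,0.162,-0.34],
    [-0.1,0.162,-0.4],
    [-0.1,0.162,-0.425],
    [-0.1,0.162,-0.435],
    [-0.1,0.162,-0.435],
    [-0.1,0.162,-0.435]
  ],
  "delta_rot": [
    [0,0,0],
    [0,0,0],
    [0,0,0],
    [0,0,0],
    [0,0,0],
    [0,0,0],
    [0,0,0],
    [0,0,0],
    [0,0,0]
  ],
  "grip": 0
}}

```text
time_s: 55.92
tcp_pos: [0.4969, -0.0789, 0.0191]
eef_rot: [180.0, 0.1, 175.0]
contact_force: [-0.5, 0.6, 0.5]
gripper_width: 0.0005
gripper_force: 0.0
```

Call:
{"op": "arm_command", "data": {
  "travel": [
    [0,0,-0.003],
    [0,0,-0.006],
    [0,0,-0.009],
    [0,0,-0.009],
    [0,0,-0.009]
  ],
  "delta_rot": [
    [0,0,0],
    [0,0,0],
    [0,0,0],
    [0,0,0],
    [0,0,0]
  ]
}}

```text
time_s: 56.55
tcp_pos: [0.4962, -0.0791, 0.0143]
eef_rot: [-180.0, 0.0, 175.0]
contact_force: [-3.6, 0.6, 9.7]
gripper_width: 0.0004
gripper_force: 4.9
```

The touch lands at tip height 0.034, so the block lies flat on the crate floor. I'll lift clear and hand in.

Call:
{"op": "arm_command", "data": {
  "travel": [
    [0,0,0.1],
    [0,0,0.25],
    [0,0,0.4],
    [0,0,0.4],
    [0,0,0.4],
    [0,0,0.4]
  ],
  "delta_rot": [
    [0,0,0],
    [0,0,0],
    [0,0,0],
    [0,0,0],
    [0,0,0],
    [0,0,0]
  ]
}}

```text
time_s: 57.3
tcp_pos: [0.4954, -0.0791, 0.2126]
eef_rot: [180.0, -0.1, 175.0]
contact_force: [-0.1, 0.2, -0.5]
gripper_width: 0.0003
gripper_force: 0.0
```

```bash
python3 -c "
from h import *
print(r.get_state()['tcp_pos']); print(close_job())"
```

```text
[ 0.49541425 -0.07905968  0.21259808]
the job is handed in; nothing more can be done
None
```

I handed the job in at about 57 s; no verdict came back: the zinc block from pocket 2 is back in the crate, both copper blocks are seated in pockets 2 and 3, and all three levers are shut.

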